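Strip the stack of machined parts onto their rest pads

ROBOT

A 6-joint arm with a two-finger parallel gripper is mounted at the origin on a cart in front of the work surface, level with it; the furniture and walls round the work are solid. World frame = base frame: x ahead of the robot, y to its left, z up, the work surface at z = 0. Lengths are in m, angles in rad, forces in N, time in s.
With the tool pointing down it reaches from about 0.375 to 0.9 m from the base axis. Payload 3.1 kg.
Tool frame: the origin (TCP) lies midway between the tips of the shut fingers; the grasp point (between the pads) lies 19 mm behind it; x points along the fingers, y is the direction in which the jaws open and shut, and the axes are right-handed (so a half turn about x gives the same grasp; the last joint's range is limited). The gripper opens to 85 mm and grips with 20 to 120 N. Pads are 22 mm wide; open, the fingers measure 114 mm over their backs; the gripper's body (76 mm by 85 mm) begins 54 mm behind the grasp point. The pads swing forward as they close: fully open they stand 13 mm farther back than shut.
Start: joints at [1.087, 0.527, 1.433, -0, 1.181, -0.178], TCP at [0.188, 0.596, 0.231] pointing down, gripper open.
Joint ranges: [-3.08, 3.08], [-0.75, 2.2], [0.22, 2.44], [-1.43, 4.57], [0, 2.65], [-2.85, 2.85]. Speed limits (rad/s): [2.79, 2.79, 3.14, 3.14, 3.14, 3.14].

INTERFACE

Orientations are given as a unit quaternion [x, y, z, w].
In Python, from station import manip gives the robot as it stands.
- The arm moves only by the tool carry_out, never from a script. Its argument "commands" is a list that holds one entry, the list of rows, each a list of 7 numbers: the shift along the tool's x, y, z in units of 25 mm (1.0 is 25 mm), then the turn, a rotation vector about the tool's x, y, z in units of 5 degrees (1.0 is 5 degrees), then the finger opening in mm, from 0 to 85.4. A call has exactly 5 rows; each row is the pose to reach, as a shift and turn from the pose commanded when the call began, along the tool's axes at that moment; what a row does not reach only later rows make up. A row lasts 1/10 s, in which the tool goes at most 50 mm and 8.59 degrees, less where a joint would pass 70% of its speed; a pose out of reach is approached as far as the arm can. A call with a gripper value outside its range is refused whole. The fingers move at their own pace and stop on an object; "force" is the grip in N (left out, the last holds). Time passes only in rows, so rows that repeat a pose let the fingers close, or fill a call up. It gives the time, the measured TCP pose, the force and the opening at its end, in the units of the state.
- manip.sense(): the state, without advancing time (a new reading comes with each control period).
- manip.snapshot(name): name is "scene" or "side" or "wrist"; returns a dict with "image" (384x512x3 uint8, red, green, blue), "fx", "fy", "cx", "cy" (pixels), "k1" (the pictures are not rectified: a ray, as slopes to the right and down, at radius r is drawn at 1 + k1 r^2 times it, then the intrinsics apply), "rvec" (rotation vector, rad) and "tvec" (3), from world to camera coordinates, as OpenCV has them. Camera axes: x right, y down, z forward; pixel columns grow to the right and rows downward; lengths in m; the calibration is good to about 2 mm. A picture is of the moment at which its call begins. There is no depth.
- manip.sign_off(): hands the job in, once; it reports no verdict.
The state is a dict: "t": time; "q": joint angles; "qd": joint speeds; "tau": joint torques, N m; "tcp_pos": TCP position; "tool_rot": TCP orientation; "force": force on the tool from outside, world axes, zero at the start; "ft_torque": the same for the moment, N m; "finger_gap": opening from 0.0 (shut) to 1.0 (fully open).
Only numpy, scipy, OpenCV 4.12 (cv2) and the standard library are available. Lean on these libraries where they do the work, as an engineer would, in place of code of your own. Each camera call takes 0.05 s, during which the arm holds its last target.

TASK

Take apart the stack of machined parts on the little stand with the front rail and stand each part upright in the middle of the rest pad that has its outline: the slim sleeve on the small round pad, the square spacer on the square pad, the wide collar on the large round pad and the V-block on the oblong pad. Set the square spacer square with its pad and the V-block lengthwise on its pad, groove up, and let no part tip over on the way.

Things in the scene. Friction and masses are not known exactly. Their poses are not given: they have to be found in the camera images.
- stand_deck (a point): Fixed dark steel stand, 120 x 120 mm, deck 20 mm above the table, under the stack (top down: sleeve, square spacer, collar, V-block). Point on the deck under the middle of the stack, 8 mm behind the deck's middle; x from front to back, z up. A 7 mm steel rail, 104 mm long, runs parallel to y along the front, 60 mm from this point towards -x, its top 24 mm above the deck; other sides open.
- sleeve_center (a point): Loose part of the stack, standing upright. Slim plain steel cylinder, 24 mm diameter, 40 mm high, with a dark bore drawn on top (solid); top of the stack. Point at its centre, half-way up; z is its axis, up. About 0.08 kg.
- square_spacer_center (a point): Loose part of the stack, standing upright. Square aluminium block, 32 x 32 mm, 40 mm high, small dark bore on top; second from the top. Point at its centre, half-way up; x and y are square to its sides, z up. About 0.11 kg.
- collar_center (a point): Loose part of the stack, standing upright. Wide steel cylinder, 46 mm diameter, 40 mm high, dark bore on top; third from the top, resting on the V-block. Point at its centre, half-way up; z is its axis, up. About 0.3 kg.
- v_block_center (a point): Loose part of the stack, standing upright. Grey steel V-block, 60 mm long (its x), 40 mm wide (its y), 30 mm high, V groove along x in its top; bottom of the stack, on the deck, its length roughly along the stand's x, long sides free for gripping. Point at its centre, 15 mm up; z up. About 0.42 kg.
- pad_small_top (a point): Fixed rest pad, aluminium foot with a cork top, upper face 12 mm above the table. Small round, 48 mm diameter. Point at the centre of the upper face; z up.
- pad_square_top (a point): Fixed rest pad, aluminium foot with a cork top, upper face 12 mm above the table. Square, 56 x 56 mm. Point at the centre of the upper face; x and y square to its sides, z up.
- pad_large_top (a point): Fixed rest pad, aluminium foot with a cork top, upper face 12 mm above the table. Large round, 70 mm diameter. Point at the centre of the upper face; z up.
- pad_oblong_top (a point): Fixed rest pad, aluminium foot with a cork top, upper face 12 mm above the table. Oblong, 86 mm long (its x), 62 mm wide (its y). Point at the centre of the upper face; z up.
There are look-alikes about, which are no part of the job. What is shaped like the part that bears pad_oblong_top but black, red or turquoise is not meant.

How it is judged:
At the end, for the whole second after the job is handed in: Each part stands at rest on its own pad (sleeve small round, spacer square, collar large round, V-block oblong), upright within 0.1 rad, centres within 12 mm; the spacer's sides and the V-block's length within 0.26 rad of the pad's (horizontal distance between sleeve_center and pad_small_top below 0.012 m and z of sleeve_center in the frame of pad_small_top between 0.016 and 0.024 m and angle between each of sleeve_center, square_spacer_center, collar_center, v_block_center's own z axis and vertical below 0.1 rad and linear speed of each of sleeve, square_spacer, collar, v_block below 0.02 m/s and angular speed of each of sleeve, square_spacer, collar, v_block below 0.2 rad/s and horizontal distance between square_spacer_center and pad_square_top below 0.012 m and z of square_spacer_center in the frame of pad_square_top between 0.016 and 0.024 m and horizontal distance between collar_center and pad_large_top below 0.012 m and z of collar_center in the frame of pad_large_top between 0.016 and 0.024 m and horizontal distance between v_block_center and pad_oblong_top below 0.012 m and z of v_block_center in the frame of pad_oblong_top between 0.011 and 0.019 m and angle between the x axis of v_block_center and the x axis of pad_oblong_top, either way round below 0.26 rad and (angle between the x axis of square_spacer_center and the x axis of pad_square_top, either way round below 0.26 rad or angle between the x axis of square_spacer_center and the y axis of pad_square_top, either way round below 0.26 rad)); the robot touches nothing.
It fails at once if a part of the stack is tipped over (tilted more than 0.7 rad) (angle between any of sleeve_center, square_spacer_center, collar_center, v_block_center's own z axis and vertical above 0.7 rad).
It also fails if it takes over 112 s, if anything falls off the work surface, if the arm or the gripper's body presses on something with over 40 N, if the wrist force passes 120 N, or if a joint passes its speed limit or range.

## Working session

There is one attempt and no reset: what is moved stays moved. The work goes in short steps, Python scripts to look and compute and a tool call to move; the robot and the scene stay as the last step left them, time stands still between calls to the robot, and variables do not carry over. Pictures are saved under pics/ and viewed, and the job is handed in when it is done.

Besides the shell and the picture viewer there is one more tool, called as name([rows], argument=value, ...), one row to a line, values as JSON. carry_out: Moves the arm, as the interface text tells. Its arguments: {"type":"object","properties":{"commands":{"type":"array"},"force":{"type":"number"}},"required":["commands"]}

```bash
mkdir -p pics; ls; cat > h.py <<'E'
import numpy as np, cv2
from scipy.spatial.transform import Rotation as R
from station import manip
def snap(name,fn=None):
    s=manip.snapshot(name)
    import pickle
    pickle.dump(s,open(f'{name}.pkl','wb'))
    if fn: cv2.imwrite('pics/'+fn,np.array(s['image'])[:,:,::-1])
    return s
def load(name):
    import pickle; return pickle.load(open(f'{name}.pkl','rb'))
def cam(s):
    Rm=cv2.Rodrigues(np.array(s['rvec'],float))[0]; t=np.array(s['tvec'],float); return Rm,t
def ray(s,u,v):
    xd=(u-s['cx'])/s['fx']; yd=(v-s['cy'])/s['fy']
    x,y=xd,yd
    for _ in range(30):
        f=1+s['k1']*(x*x+y*y); x,y=xd/f,yd/f
    Rm,t=cam(s); d=Rm.T@np.array([x,y,1.]); o=-Rm.T@t
    return o,d
def at_z(s,u,v,z):
    o,d=ray(s,u,v); return o+d*(z-o[2])/d[2]
def proj(s,p):
    Rm,t=cam(s); c=Rm@np.array(p,float)+t; x,y=c[0]/c[2],c[1]/c[2]; f=1+s['k1']*(x*x+y*y)
    return s['fx']*x*f+s['cx'], s['fy']*y*f+s['cy']
def crop(s,u0,v0,u1,v1,k,fn):
    im=np.array(s['image'])[v0:v1,u0:u1,::-1]
    cv2.imwrite('pics/'+fn,cv2.resize(im,None,fx=k,fy=k,interpolation=cv2.INTER_CUBIC))
E
python3 - <<'E'
from h import *
np.set_printoptions(precision=4,suppress=True)
for n in ['scene','side','wrist']:
    s=snap(n,n+'0.png'); Rm,t=cam(s); print(n,-Rm.T@t,s['fx'],s['k1'],Rm[2])
print(manip.sense())
E
```

```text
pics
scene [-0.1062 -0.4641  0.7117] 425.9851310177347 0.05259251406200677 [ 0.6178  0.504  -0.6036]
side [ 0.5522 -0.7005  0.7496] 376.3113472148267 -0.024403214533511585 [-0.0454  0.7514 -0.6583]
wrist [0.1206 0.6164 0.3718] 316.7822945649797 -0.004764347795155456 [ 0.2588 -0.0834 -0.9623]
{'t': 0.15, 'q': array([ 1.0875,  0.5283,  1.4336,  0.    ,  1.1814, -0.1785]), 'qd': array([-0.0009, -0.0046, -0.0032, -0.0001,  0.0009,  0.0009]), 'tau': array([  0.0001, -44.2743, -17.8276,  -0.0003,   0.0057,   0.    ]), 'tcp_pos': array([0.1873, 0.5957, 0.2305]), 'tool_rot': array([ 0.1068,  0.6991, -0.1079,  0.6987]), 'force': array([-0.5247, -0.2018,  0.1722]), 'ft_torque': array([ 0.056 ,  0.0016, -0.0233]), 'finger_gap': 1.000778601414094}
```

View pics/scene0.png

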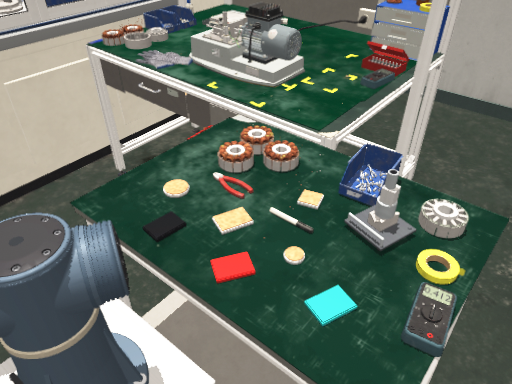

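View pics/side0.png

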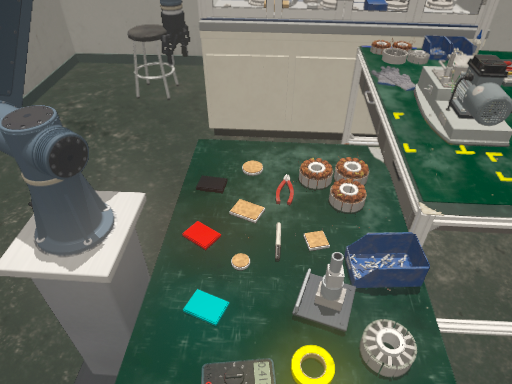

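View pics/wrist0.png

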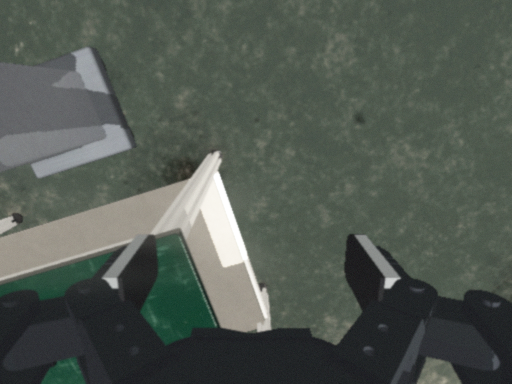

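The scene picture shows these pads:
- Oblong candidates: cork (233,220), black (165,226), red (233,266) and turquoise (331,304). I choose the cork one.
- Round pads: (176,188) and (294,256), to be told apart by size.
- Square pad: (311,199).
- Stack on its stand: about (385,215), next to the blue bin.

Next I'll enlarge these areas.

```bash
python3 - <<'E'
from h import *
s=load('scene'); d=load('side')
crop(s,330,150,430,255,7,'a.png'); crop(s,150,165,340,275,4,'b.png')
crop(d,285,240,365,335,6,'c.png'); crop(d,190,150,340,275,5,'d.png')
E
```

```text
(no output)
```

View pics/a.png

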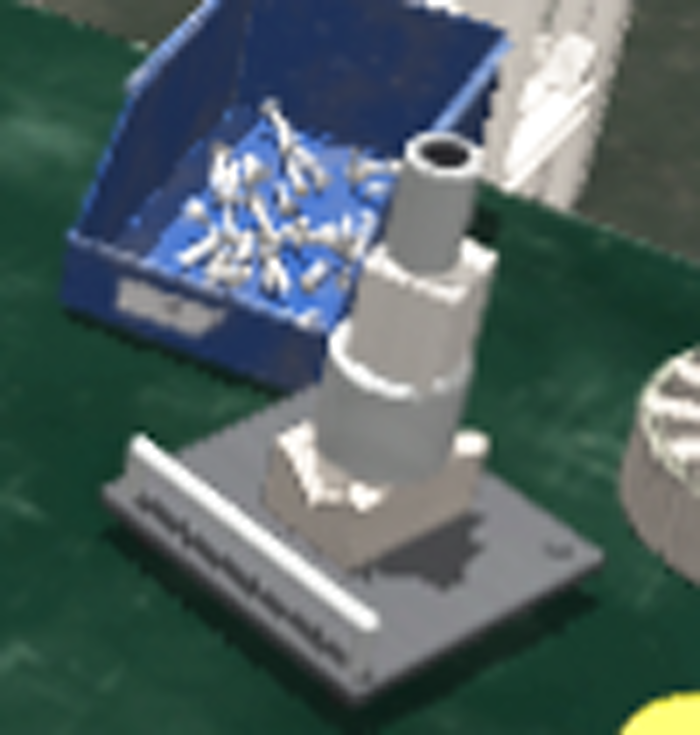

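View pics/b.png

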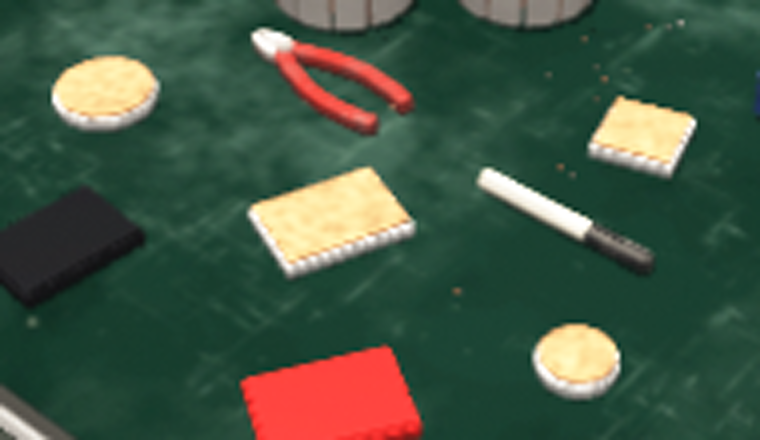

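View pics/c.png

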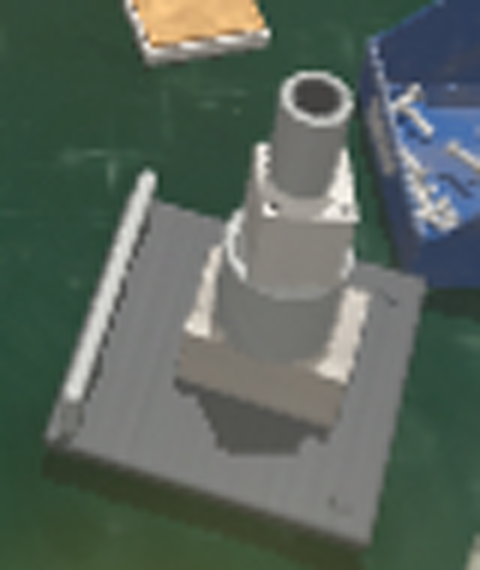

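View pics/d.png

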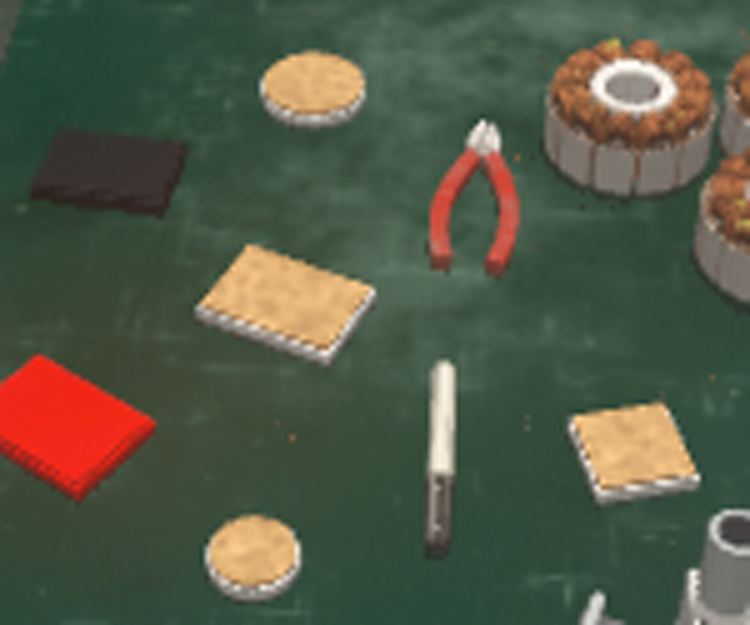

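```bash
cat > m.py <<'E'
from h import *
np.set_printoptions(precision=4,suppress=True)
s=load('scene'); d=load('side')
def S(x,y,o,k,c,z): return at_z(c,o[0]+(x+.5)/k-.5,o[1]+(y+.5)/k-.5,z)[:2]
b=lambda x,y,z=.012:S(x,y,(150,165),4,s,z)
e=lambda x,y,z=.012:S(x,y,(190,150),5,d,z)
a=lambda x,y,z:S(x,y,(330,150),7,s,z)
c=lambda x,y,z:S(x,y,(285,240),6,d,z)
def quad(P,n):
    P=np.array(P); print(n,'ctr',P.mean(0),'sides',[round(float(np.hypot(*(P[(i+1)%4]-P[i]))),4) for i in range(4)],'ang',[round(float(np.degrees(np.arctan2(*(P[(i+1)%4]-P[i])[::-1]))),1) for i in range(4)])
print('large',b(105,85),e(314,83),'w',np.hypot(*(b(52,88)-b(158,88))),np.hypot(*(e(260,86)-e(366,86))))
print('small',b(577,353),e(253,550),'w',np.hypot(*(b(534,355)-b(620,355))),np.hypot(*(e(206,552)-e(300,552))))
quad([b(248,213),b(372,168),b(414,222),b(290,264)],'obl s')
quad([e(251,245),e(375,292),e(326,349),e(198,309)],'obl d')
quad([b(621,97),b(695,125),b(672,166),b(590,146)],'sq s')
quad([e(570,418),e(663,404),e(697,478),e(601,490)],'sq d')
print('sleeve',a(443,153,.17),c(316,97,.17), 'w',np.hypot(*(a(405,155,.17)-a(482,155,.17))))
quad([c(47,437,.02),c(370,545,.02),c(425,280,.02),c(152,200,.02)],'deck d')
print('deck s',a(103,490,.02),a(360,690,.02),a(605,555,.02))
print('deck s mid', (a(103,490,.02)+a(605,555,.02))/2)
quad([c(190,330,.05),c(347,378,.05),c(369,290,.05),c(217,248,.05)],'vb d')
print('spacer d',c(262,205,.13),c(357,218,.13),c(346,145,.13)); print('spacer s',a(370,262,.13),a(463,297,.13),a(497,255,.13))
E
python3 m.py
```

```text
large [0.4739 0.2989] [0.4712 0.2971] w 0.07184707037491866 0.0696575193481471
small [ 0.4725 -0.0969] [ 0.4706 -0.0971] w 0.048543690226387805 0.04707399831005842
obl s ctr [0.4715 0.0888] sides [0.0876, 0.059, 0.0832, 0.0547] ang [-20.6, -112.9, 156.5, 71.6]
obl d ctr [0.4716 0.0889] sides [0.0837, 0.0547, 0.0802, 0.0623] ang [-25.5, -117.1, 159.9, 66.7]
sq s ctr [ 0.6639 -0.015 ] sides [0.0555, 0.0471, 0.0551, 0.0585] ang [-84.1, -165.8, 107.7, 14.1]
sq d ctr [ 0.6642 -0.014 ] sides [0.0525, 0.0544, 0.0517, 0.0524] ang [15.3, -74.7, -167.0, 106.3]
sleeve [ 0.6837 -0.2038] [ 0.6801 -0.2037] w 0.02404556741689185
deck d ctr [ 0.6758 -0.2052] sides [0.1187, 0.119, 0.1092, 0.118] ang [-17.5, 73.6, 163.1, -111.0]
deck s [ 0.6359 -0.1308] [ 0.6033 -0.2438] [ 0.7148 -0.2782]
deck s mid [ 0.6754 -0.2045]
vb d ctr [ 0.6841 -0.2041] sides [0.0577, 0.0403, 0.0573, 0.0391] ang [-16.9, 72.7, 164.4, -107.9]
spacer d [ 0.6662 -0.2184] [ 0.6979 -0.2218] [ 0.6973 -0.1905]
spacer s [ 0.6699 -0.1935] [ 0.6715 -0.2245] [ 0.6992 -0.2233]
```

```bash
cat > p.py <<'E'
from h import *
np.set_printoptions(precision=3,suppress=True)
def plan(pos=None,psi=None,st=None):
    st=st or manip.sense(); R0=R.from_quat(st['tool_rot']); p0=np.array(st['tcp_pos'])
    y0=R0.as_matrix()[:,1]; x0=R0.as_matrix()[:,0]
    cur=np.degrees(np.arctan2(y0[1],y0[0]))
    print('t',round(st['t'],2),'tcp',p0,'psi',round(cur,2),'tilt',np.degrees(np.arccos(-x0[2])).round(2),'gap',round(st['finger_gap']*85.4,1),'F',np.array(st['force']).round(1),'q',np.array(st['q']).round(2))
    if pos is None: return
    if psi is None: psi=cur
    a=np.radians(psi); y=np.array([np.cos(a),np.sin(a),0]);x=np.array([0,0,-1.]);z=np.cross(x,y)
    R1=R.from_matrix(np.stack([x,y,z],1))
    sh=R0.inv().apply(np.array(pos)-p0); rv=(R0.inv()*R1).as_rotvec(degrees=True)
    print('  ->',np.round(pos,4),psi,'shift',sh/0.025,'turn',rv/5,'| dist mm',round(np.linalg.norm(sh)*1000,1),'rows',np.linalg.norm(sh)/.05,np.linalg.norm(rv)/8.59)
E
python3 - <<'E'
from p import *
plan([.60,-.18,.30],0)
plan([.60,-.18,.30],-90)
d=load('side'); s=load('scene')
crop(d,340,225,440,300,7,'e.png')
E
```

```text
t 0.15 tcp [0.187 0.596 0.231] psi 72.53 tilt 0.1 gap 85.5 F [-0.5 -0.2  0.2] q [ 1.09  0.53  1.43  0.    1.18 -0.18]
  -> [ 0.6  -0.18  0.3 ] 0 shift [ -2.745 -24.646  25.06 ] turn [14.507  0.009  0.019] | dist mm 881.4 rows 17.627905720848197 8.443861058376282
t 0.15 tcp [0.187 0.596 0.231] psi 72.53 tilt 0.1 gap 85.5 F [-0.5 -0.2  0.2] q [ 1.09  0.53  1.43  0.    1.18 -0.18]
  -> [ 0.6  -0.18  0.3 ] -90 shift [ -2.745 -24.646  25.06 ] turn [32.507  0.027  0.01 ] | dist mm 881.4 rows 17.627905720848197 18.92115423641676
```

View pics/e.png

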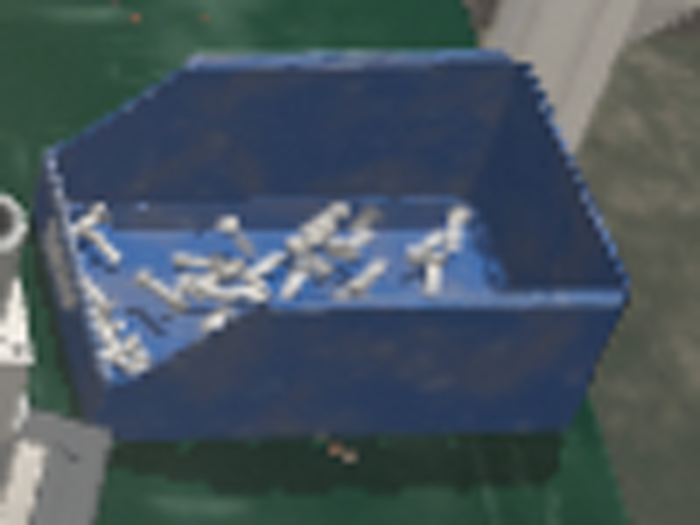

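```bash
python3 - <<'E'
from p import *
d=load('side')
f=lambda x,y,z:at_z(d,340+(x+.5)/7-.5,225+(y+.5)/7-.5,z)[:2]
print(f(95,437,0),f(565,430,0),'near lip',f(100,382,.03),'far left lip',f(48,152,.03),'slope top near',f(265,302,.07),f(628,290,.07),'back',f(190,58,.07))
E
```

```text
[ 0.747 -0.153] [ 0.909 -0.14 ] near lip [ 0.743 -0.152] far left lip [ 0.737 -0.051] slope top near [ 0.79  -0.148] [ 0.91  -0.135] back [ 0.782 -0.039]
```

```bash
python3 - <<'E'
from p import *
plan([.681,-.204,.26],72.5)
E
```

```text
t 0.15 tcp [0.187 0.596 0.231] psi 72.53 tilt 0.1 gap 85.5 F [-0.5 -0.2  0.2] q [ 1.09  0.53  1.43  0.    1.18 -0.18]
  -> [ 0.681 -0.204  0.26 ] 72.5 shift [ -1.146 -24.587  28.439] turn [ 0.007 -0.004  0.019] | dist mm 940.3 rows 18.80566362175392 0.012125178448138728
```

carry_out([
  [[-0.08, -1.2, 1.4, 0, 0, 0, 60], [-0.15, -2.4, 2.8, 0, 0, 0, 60], [-0.22, -3.6, 4.2, 0, 0, 0, 60], [-0.3, -4.8, 5.6, 0, 0, 0, 60], [-0.4, -6, 7, 0, 0, 0, 60]],
])

```text
t: 0.65
tcp_pos: [0.3099, 0.3989, 0.2412]
tool_rot: [0.107, 0.699, -0.107, 0.699]
force: [1.3, 0.5, -0.6]
finger_gap: 0.701
```

carry_out([
  [[-0.08, -1.2, 1.4, 0, 0, 0, 60], [-0.15, -2.4, 2.8, 0, 0, 0, 60], [-0.22, -3.6, 4.2, 0, 0, 0, 60], [-0.3, -4.8, 5.6, 0, 0, 0, 60], [-0.4, -6, 7, 0, 0, 0, 60]],
])

```text
t: 1.15
tcp_pos: [0.4319, 0.2032, 0.2513]
tool_rot: [0.107, 0.699, -0.107, 0.699]
force: [-0.2, 0.0, -0.0]
finger_gap: 0.706
```

carry_out([
  [[-0.08, -1.2, 1.4, 0, 0, 0, 60], [-0.15, -2.4, 2.8, 0, 0, 0, 60], [-0.22, -3.6, 4.2, 0, 0, 0, 60], [-0.3, -4.8, 5.6, 0, 0, 0, 60], [-0.4, -6, 7, 0, 0, 0, 60]],
])

```text
t: 1.65
tcp_pos: [0.5538, 0.0076, 0.2611]
tool_rot: [0.108, 0.699, -0.107, 0.699]
force: [0.7, 0.1, -0.3]
finger_gap: 0.705
```

carry_out([
  [[0, -1.2, 1.4, 0, 0, 0, 60], [0, -2.4, 2.8, 0, 0, 0, 60], [0, -3.6, 4.2, 0, 0, 0, 60], [0, -4.8, 5.6, 0, 0, 0, 60], [0, -6.2, 7, 0, 0, 0, 60]],
])

```text
t: 2.15
tcp_pos: [0.6743, -0.1921, 0.2608]
tool_rot: [0.107, 0.699, -0.107, 0.699]
force: [1.2, 0.5, 0.3]
finger_gap: 0.704
```

```bash
python3 - <<'E'
from p import *
plan([.681,-.204,.26],72.5)
w=snap('wrist','w1.png'); plan()
E
```

```text
t 2.15 tcp [ 0.674 -0.192  0.261] psi 72.57 tilt 0.06 gap 60.1 F [1.2 0.5 0.3] q [-0.44  0.61  1.19  0.    1.35 -1.7 ]
  -> [ 0.681 -0.204  0.26 ] 72.5 shift [ 0.033 -0.375  0.397] turn [ 0.013 -0.01  -0.007] | dist mm 13.7 rows 0.2737225690120903 0.010406289501670746
t 2.2 tcp [ 0.678 -0.202  0.26 ] psi 72.25 tilt 0.52 gap 59.9 F [ 5.  -5.2  1.3] q [-0.44  0.62  1.18 -0.    1.34 -1.7 ]
```

View pics/w1.png

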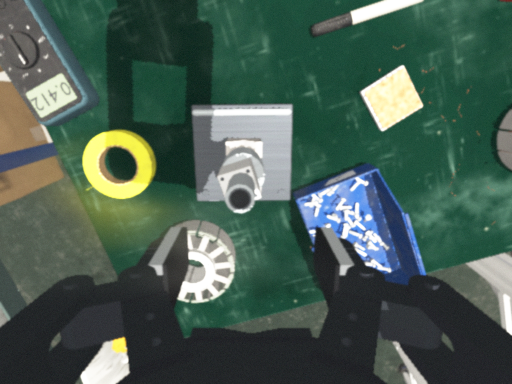

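```bash
python3 - <<'E'
from p import *
snap('wrist')
w=snap('wrist','w2.png'); plan([.681,-.204,.26],72.5); Rm,t=cam(w); print(-Rm.T@t)
crop(w,180,90,310,215,6,'w2c.png')
print(proj(w,[.682,-.204,.17]))
E
```

```text
t 2.3 tcp [ 0.674 -0.194  0.26 ] psi 72.31 tilt 0.03 gap 60.2 F [-1.2  0.9  0.2] q [-0.44  0.61  1.19 -0.    1.34 -1.7 ]
  -> [ 0.681 -0.204  0.26 ] 72.5 shift [-0.006 -0.287  0.376] turn [-0.038 -0.006  0.003] | dist mm 11.8 rows 0.2365653230784127 0.022205421714422593
[ 0.609 -0.176  0.401]
(np.float64(246.45780715008755), np.float64(198.46284923203396))
```

View pics/w2c.png

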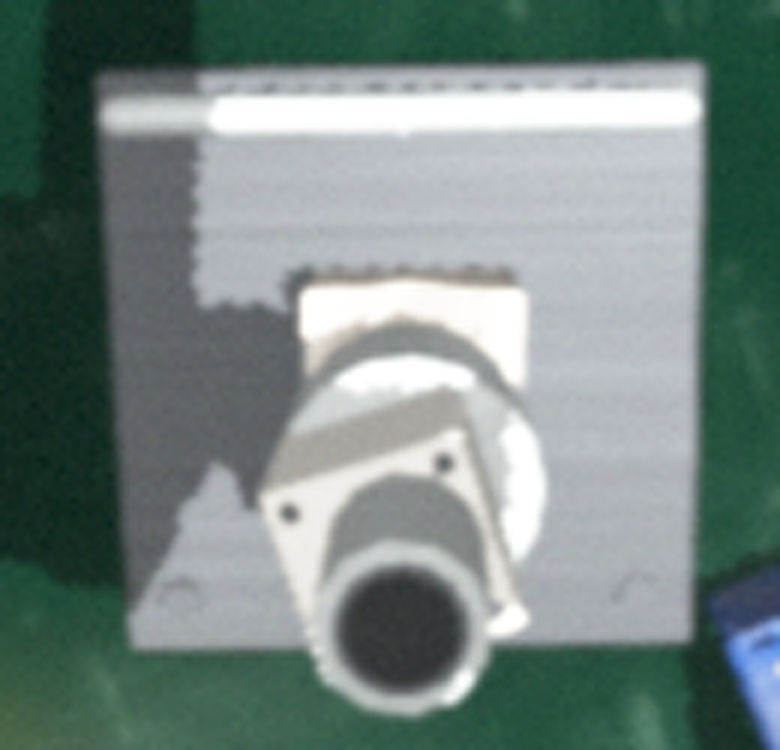

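```bash
python3 - <<'E'
from p import *
w=load('wrist')
f=lambda x,y,z:at_z(w,180+(x+.5)/6-.5,90+(y+.5)/6-.5,z)[:2]
print('sleeve',f(403,625,.17),'w',np.hypot(*(f(316,625,.17)-f(492,625,.17))))
A,B=f(262,492,.13),f(468,430,.13); v=B-A; a=np.degrees(np.arctan2(v[1],v[0])); n=np.array([v[1],-v[0]])/np.hypot(*v)
print('spacer',A,B,np.hypot(*v),a,'ctr',(A+B)/2+n*.016)
A,B=f(300,285,.05),f(527,290,.05); v=B-A; n=np.array([v[1],-v[0]])/np.hypot(*v)
print('vb',A,B,np.hypot(*v),np.degrees(np.arctan2(v[1],v[0])),'ctr',(A+B)/2+n*.03)
print('deck',[f(*q,.02) for q in [(130,648),(693,640),(97,75),(707,65)]])
E
```

```text
sleeve [ 0.678 -0.203] w 0.022466934453329774
spacer [ 0.665 -0.221] [ 0.665 -0.189] 0.031586345451605595 89.39528560651915 ctr [ 0.681 -0.205]
vb [ 0.646 -0.214] [ 0.66  -0.174] 0.04188664991787777 71.03593506551687 ctr [ 0.681 -0.204]
deck [array([ 0.711, -0.276]), array([ 0.745, -0.162]), array([ 0.599, -0.242]), array([ 0.633, -0.128])]
```

```bash
python3 - <<'E'
from p import *
plan([.680,-.2035,.137],72.5)
E
```

```text
t 2.3 tcp [ 0.674 -0.194  0.26 ] psi 72.31 tilt 0.03 gap 60.2 F [-1.2  0.9  0.2] q [-0.44  0.61  1.19 -0.    1.34 -1.7 ]
  -> [ 0.68  -0.203  0.137] 72.5 shift [ 4.914 -0.279  0.335] turn [-0.038 -0.006  0.003] | dist mm 123.3 rows 2.466451956146465 0.022205421714422593
```

carry_out([
  [[0, -0.28, 0.33, 0, 0, 0, 50], [1, -0.28, 0.33, 0, 0, 0, 50], [2, -0.28, 0.33, 0, 0, 0, 50], [2.7, -0.28, 0.33, 0, 0, 0, 50], [2.7, -0.28, 0.33, 0, 0, 0, 50]],
])

```text
t: 2.8
tcp_pos: [0.6772, -0.1979, 0.1906]
tool_rot: [0.108, 0.701, -0.106, 0.697]
force: [-0.7, 1.2, -0.5]
finger_gap: 0.579
```

```bash
python3 - <<'E'
from p import *
plan([.680,-.2035,.137],72.5)
w=snap('side','s2.png'); crop(w,270,200,400,340,5,'s2c.png')
E
```

```text
t 2.8 tcp [ 0.677 -0.198  0.191] psi 72.63 tilt 0.42 gap 49.5 F [-0.7  1.2 -0.5] q [-0.44  0.68  1.24  0.    1.22 -1.71]
  -> [ 0.68  -0.203  0.137] 72.5 shift [ 2.144 -0.184  0.188] turn [ 0.026 -0.083 -0.012] | dist mm 54.0 rows 1.0801248290586678 0.05140024787096985
```

View pics/s2c.png

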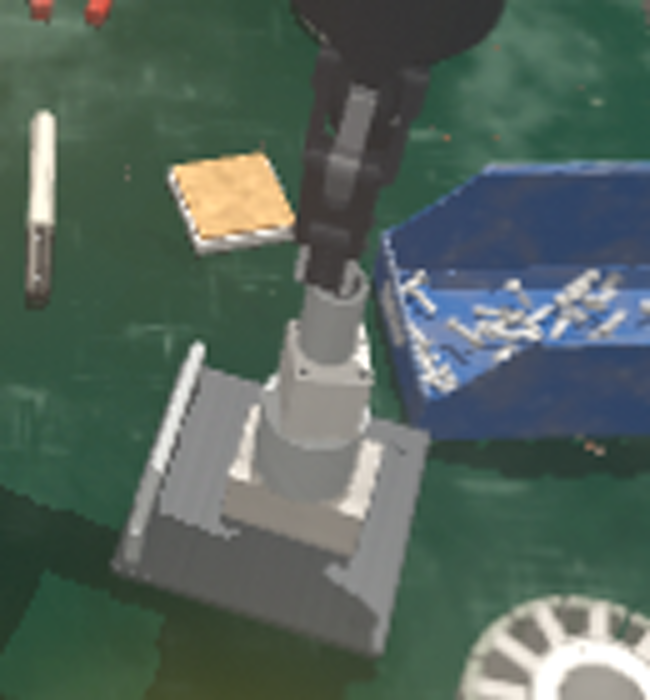

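carry_out([
  [[0, 0, 0, 0, 0, 0, 50], [0, 0, 0, 0, 0, 0, 50], [0, 0, 0, 0, 0, 0, 50], [0, 0, 0, 0, 0, 0, 50], [0, 0, 0, 0, 0, 0, 50]],
])

```text
t: 3.35
tcp_pos: [0.6796, -0.2003, 0.1944]
tool_rot: [0.107, 0.699, -0.107, 0.699]
force: [0.3, -0.3, 0.1]
finger_gap: 0.587
```

```bash
python3 - <<'E'
from p import *
plan([.680,-.2035,.137],72.5)
w=snap('wrist')
plan(); w=snap('wrist','w3.png'); plan(); plan()
E
```

```text
t 3.35 tcp [ 0.68  -0.2    0.194] psi 72.53 tilt 0.05 gap 50.1 F [ 0.3 -0.3  0.1] q [-0.44  0.68  1.24 -0.    1.22 -1.71]
  -> [ 0.68  -0.203  0.137] 72.5 shift [ 2.294 -0.117  0.051] turn [0.007 0.009 0.002] | dist mm 57.4 rows 1.1489576192231443 0.006801133455039012
t 3.4 tcp [ 0.68  -0.2    0.194] psi 72.53 tilt 0.03 gap 50.1 F [-0.3 -0.1 -0.3] q [-0.44  0.68  1.24  0.    1.22 -1.71]
t 3.45 tcp [ 0.679 -0.2    0.194] psi 72.53 tilt 0.02 gap 50.4 F [ 0.  -0.7  0.3] q [-0.44  0.68  1.24  0.    1.22 -1.71]
t 3.45 tcp [ 0.679 -0.2    0.194] psi 72.53 tilt 0.02 gap 50.4 F [ 0.  -0.7  0.3] q [-0.44  0.68  1.24  0.    1.22 -1.71]
```

View pics/w3.png

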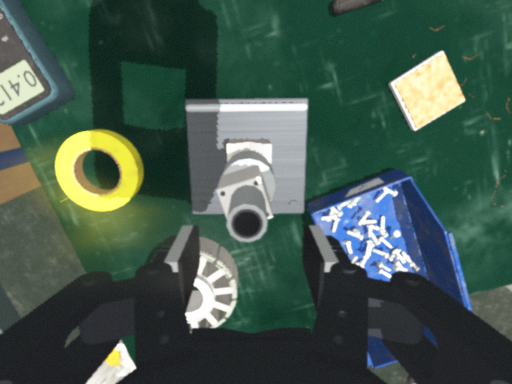

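```bash
python3 - <<'E'
from p import *
w=load('wrist'); crop(w,205,150,290,250,7,'w3c.png'); print(at_z(w,247,222,.17))
print(proj(w,[.6795,-.2003,.194]))
E
```

```text
[ 0.678 -0.203  0.17 ]
(np.float64(251.5402358550309), np.float64(242.08922817426583))
```

View pics/w3c.png

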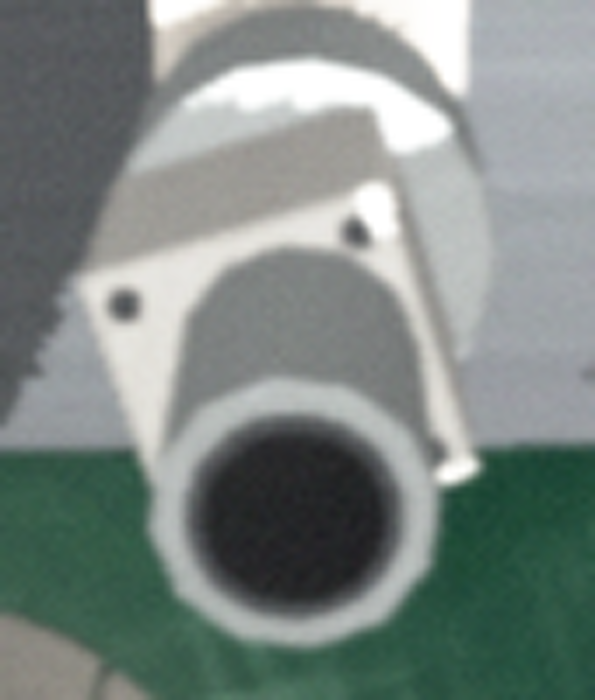

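carry_out([
  [[0.5, -0.12, 0.02, 0, 0, 0, 50], [1.1, -0.12, 0.02, 0, 0, 0, 50], [1.7, -0.12, 0.02, 0, 0, 0, 50], [2.2, -0.12, 0.02, 0, 0, 0, 50], [2.25, -0.12, 0.02, 0, 0, 0, 50]],
])

```text
t: 3.95
tcp_pos: [0.6772, -0.2023, 0.134]
tool_rot: [0.108, 0.701, -0.107, 0.697]
force: [-0.4, -0.2, -0.3]
finger_gap: 0.582
```

carry_out([
  [[0, 0, 0, 0, 0, 0, 40], [0, 0, 0, 0, 0, 0, 30], [0, 0, 0, 0, 0, 0, 20], [0, 0, 0, 0, 0, 0, 15], [0, 0, 0, 0, 0, 0, 15]],
], force=25)

```text
t: 4.45
tcp_pos: [0.6795, -0.2033, 0.1384]
tool_rot: [0.107, 0.698, -0.107, 0.699]
force: [-0.3, 0.4, 2.2]
finger_gap: 0.262
```

```bash
python3 - <<'E'
from p import *
plan([.680,-.2035,.137],72.5)
w=snap('side','s4.png'); crop(w,270,200,400,340,5,'s4c.png')
E
```

```text
t 4.45 tcp [ 0.68  -0.203  0.138] psi 72.54 tilt 0.09 gap 22.3 F [-0.3  0.4  2.2] q [-0.45  0.74  1.28  0.    1.12 -1.71]
  -> [ 0.68  -0.203  0.137] 72.5 shift [ 0.057 -0.     0.02 ] turn [0.008 0.019 0.003] | dist mm 1.5 rows 0.030198710455904998 0.01199972723561383
```

View pics/s4c.png

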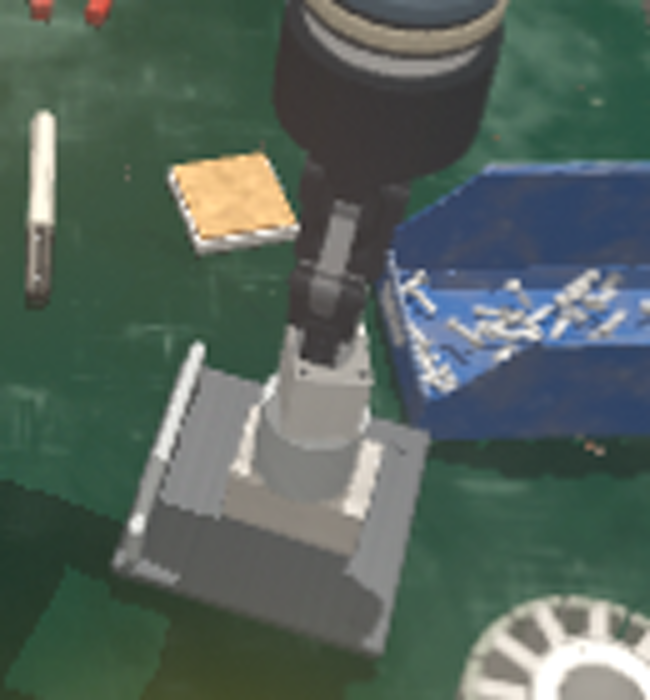

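carry_out([
  [[-0.1, 0, 0, 0, 0, 0, 15], [-0.4, 0, 0, 0, 0, 0, 15], [-0.9, 0, 0, 0, 0, 0, 15], [-1.5, 0, 0, 0, 0, 0, 15], [-2, 0, 0, 0, 0, 0, 15]],
])

```text
t: 5.0
tcp_pos: [0.6796, -0.2034, 0.1898]
tool_rot: [0.107, 0.698, -0.108, 0.7]
force: [0.5, 0.1, -1.2]
finger_gap: 0.261
```

```bash
python3 - <<'E'
from p import *
plan([.472,-.097,.19],72.5)
w=snap('side'); crop(w,270,180,400,320,5,'s5c.png')
E
```

```text
t 5.0 tcp [ 0.68  -0.203  0.19 ] psi 72.54 tilt 0.12 gap 22.3 F [ 0.5  0.1 -1.2] q [-0.45  0.69  1.24 -0.    1.21 -1.71]
  -> [ 0.472 -0.097  0.19 ] 72.5 shift [-0.029  1.568 -9.2  ] turn [0.007 0.024 0.004] | dist mm 233.3 rows 4.666453918021828 0.014795458890132828
```

View pics/s5c.png

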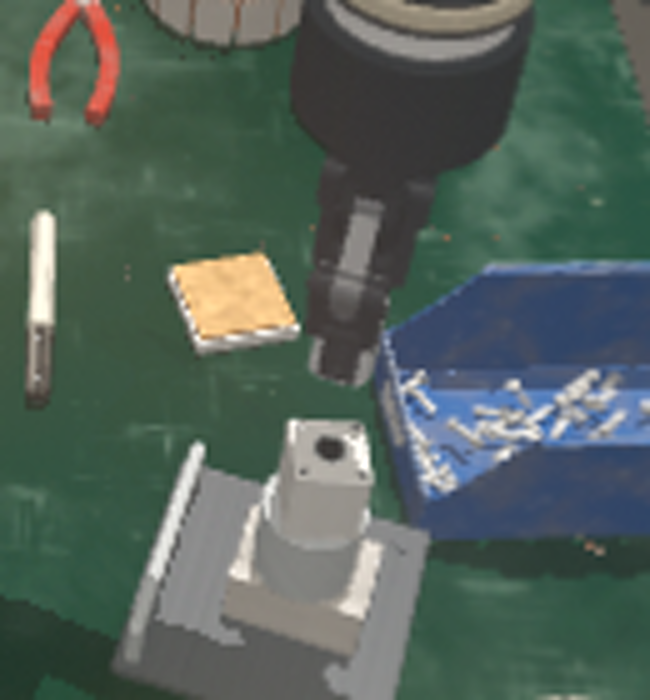

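carry_out([
  [[0, 0.13, -0.8, 0, 0, 0, 15], [0, 0.35, -2.2, 0, 0, 0, 15], [0, 0.65, -3.9, 0, 0, 0, 15], [0, 0.95, -5.6, 0, 0, 0, 15], [0, 1.23, -7.2, 0, 0, 0, 15]],
])

```text
t: 5.55
tcp_pos: [0.5151, -0.119, 0.1882]
tool_rot: [0.107, 0.699, -0.107, 0.699]
force: [0.1, 0.4, -2.2]
finger_gap: 0.261
```

carry_out([
  [[0, 0.2, -1.2, 0, 0, 0, 15], [0.6, 0.34, -1.9, 0, 0, 0, 15], [1.8, 0.34, -2, 0, 0, 0, 15], [3.2, 0.34, -2, 0, 0, 0, 15], [4.4, 0.34, -2, 0, 0, 0, 15]],
])

```text
t: 6.05
tcp_pos: [0.4721, -0.097, 0.0775]
tool_rot: [0.107, 0.698, -0.108, 0.7]
force: [0.8, -0.5, -0.7]
finger_gap: 0.257
```

carry_out([
  [[0.5, 0, 0, 0, 0, 0, 15], [0.8, 0, 0, 0, 0, 0, 15], [0.8, 0, 0, 0, 0, 0, 15], [0.8, 0, 0, 0, 0, 0, 15], [0.8, 0, 0, 0, 0, 0, 15]],
])

```text
t: 6.55
tcp_pos: [0.4722, -0.0971, 0.0586]
tool_rot: [0.107, 0.698, -0.108, 0.7]
force: [0.2, 0.4, -0.2]
finger_gap: 0.257
```

```bash
python3 - <<'E'
from p import *
plan([.4715,-.097,.021],72.5)
w=snap('side'); crop(w,190,200,300,300,7,'s6.png')
w=snap('scene'); crop(w,240,190,360,290,6,'s6b.png')
E
```

```text
t 6.55 tcp [ 0.472 -0.097  0.059] psi 72.54 tilt 0.14 gap 21.9 F [ 0.2  0.4 -0.2] q [-0.44  0.64  1.93 -0.    0.57 -1.7 ]
  -> [ 0.471 -0.097  0.021] 72.5 shift [ 1.503 -0.006 -0.033] turn [0.008 0.027 0.004] | dist mm 37.6 rows 0.7517210503404165 0.016605914336796024
```

View pics/s6.png

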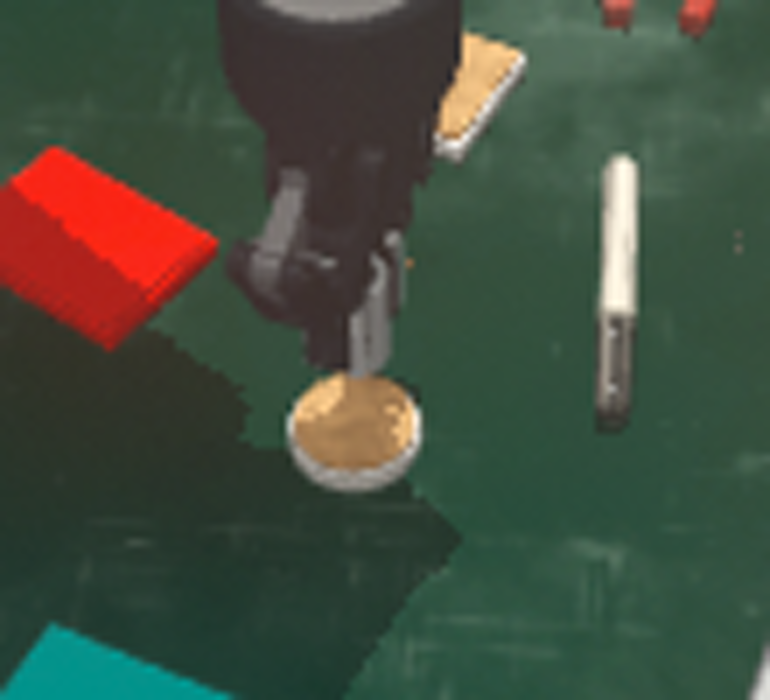

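View pics/s6b.png

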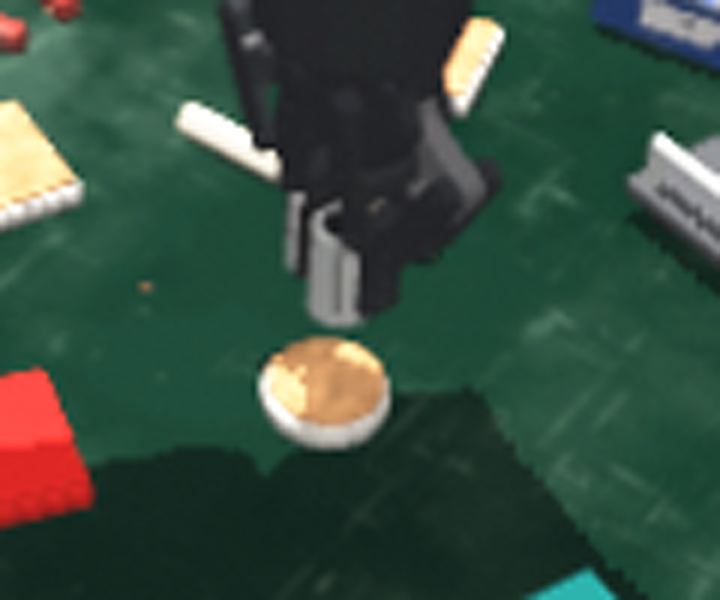

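carry_out([
  [[0.5, 0, -0.03, 0, 0, 0, 15], [1, 0, -0.03, 0, 0, 0, 15], [1.3, 0, -0.03, 0, 0, 0, 15], [1.45, 0, -0.03, 0, 0, 0, 15], [1.5, 0, -0.03, 0, 0, 0, 15]],
])

```text
t: 7.15
tcp_pos: [0.4704, -0.0963, 0.0203]
tool_rot: [0.107, 0.699, -0.107, 0.699]
force: [-2.7, 0.9, 15.2]
finger_gap: 0.263
```

```bash
python3 - <<'E'
from p import *
plan([.4715,-.097,.020],72.5)
w=snap('side'); crop(w,190,200,300,300,7,'s7.png')
w=snap('scene'); crop(w,240,190,360,290,6,'s7b.png'); plan()
E
```

```text
t 7.15 tcp [ 0.47  -0.096  0.02 ] psi 72.54 tilt 0.06 gap 22.4 F [-2.7  0.9 15.2] q [-0.44  0.72  1.94 -0.    0.48 -1.7 ]
  -> [ 0.471 -0.097  0.02 ] 72.5 shift [ 0.011 -0.013  0.051] turn [ 0.008 -0.011 -0.001] | dist mm 1.3 rows 0.02688635541850255 0.008147228494811257
t 7.25 tcp [ 0.47  -0.096  0.02 ] psi 72.54 tilt 0.04 gap 22.5 F [-0.9  0.5  4. ] q [-0.44  0.72  1.94 -0.    0.48 -1.7 ]
```

View pics/s7.png

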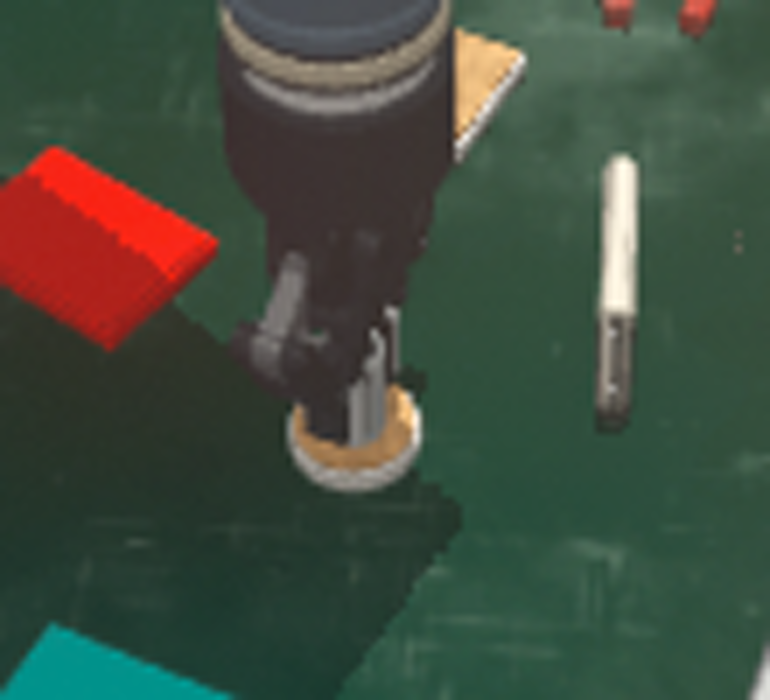

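View pics/s7b.png

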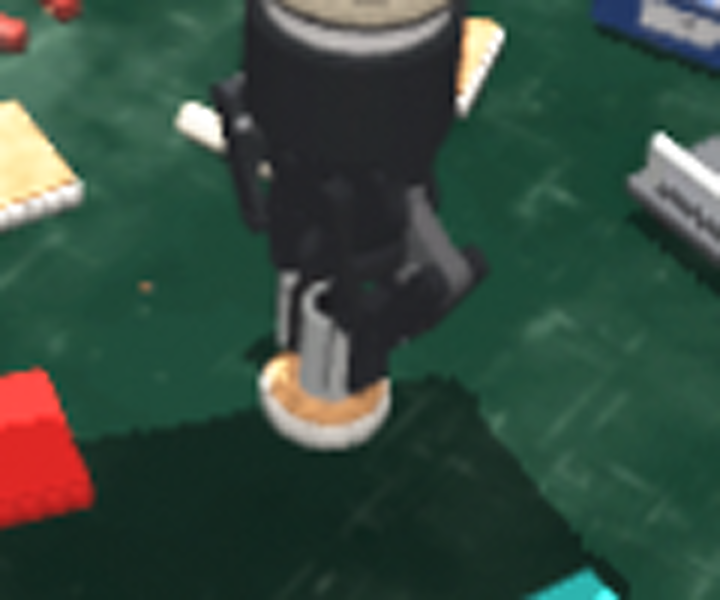

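Contact shows 4–15 N upward, so the sleeve is on the pad. I'll open gently and rise.

carry_out([
  [[0, 0, 0, 0, 0, 0, 26], [0, 0, 0, 0, 0, 0, 32], [0, 0, 0, 0, 0, 0, 40], [0, 0, 0, 0, 0, 0, 48], [0, 0, 0, 0, 0, 0, 50]],
])

```text
t: 7.75
tcp_pos: [0.4707, -0.0965, 0.02]
tool_rot: [0.107, 0.699, -0.107, 0.699]
force: [0.2, -0.8, -0.0]
finger_gap: 0.586
```

carry_out([
  [[-0.5, 0, 0, 0, 0, 0, 50], [-1.5, 0, 0, 0, 0, 0, 50], [-3, 0, 0, 0, 0, 0, 50], [-5, 0, 0, 0, 0, 0, 55], [-7, 0, 0, 0, 0, 0, 60]],
])

```text
t: 8.25
tcp_pos: [0.4699, -0.0961, 0.1973]
tool_rot: [0.107, 0.699, -0.107, 0.699]
force: [1.0, -0.2, -0.9]
finger_gap: 0.701
```

```bash
python3 - <<'E'
from p import *
plan([.681,-.205,.20],90)
w=snap('side'); crop(w,190,200,300,300,7,'s8.png')
print(at_z(w,0,0,0.05)*0)
E
```

```text
t 8.25 tcp [ 0.47  -0.096  0.197] psi 72.53 tilt 0.05 gap 59.9 F [ 1.  -0.2 -0.9] q [-0.44  0.38  1.83  0.    0.93 -1.7 ]
  -> [ 0.681 -0.205  0.2  ] 90 shift [-0.118 -1.62   9.362] turn [-3.493 -0.01  -0.003] | dist mm 237.5 rows 4.750948570163287 2.033273617933263
[-0.  0.  0.]
```

View pics/s8.png

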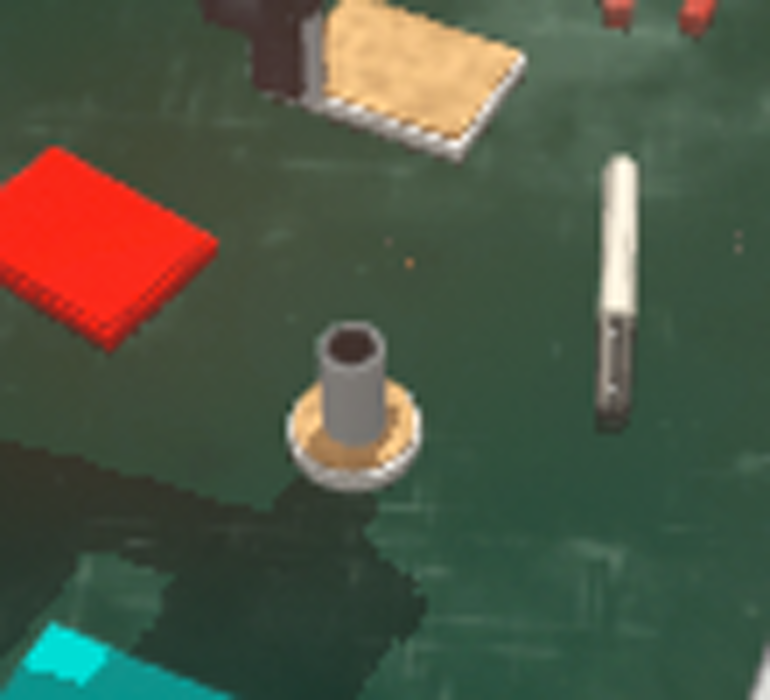

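carry_out([
  [[0, -0.2, 0.9, -0.6, 0, 0, 60], [0, -0.45, 2.6, -1.4, 0, 0, 60], [0, -0.8, 4.5, -2.2, 0, 0, 60], [0, -1.1, 6.3, -2.9, 0, 0, 60], [0, -1.4, 8, -3.5, 0, 0, 60]],
])

```text
t: 8.8
tcp_pos: [0.6524, -0.1906, 0.1962]
tool_rot: [-0.001, 0.707, 0.001, 0.707]
force: [0.9, 0.2, 0.5]
finger_gap: 0.705
```

```bash
python3 - <<'E'
from p import *
plan([.681,-.205,.15],90)
E
```

```text
t 8.8 tcp [ 0.652 -0.191  0.196] psi 90.16 tilt 0.05 gap 60.2 F [0.9 0.2 0.5] q [-0.45  0.64  1.32  0.    1.18 -2.02]
  -> [ 0.681 -0.205  0.15 ] 90 shift [ 1.847 -0.578  1.142] turn [0.033 0.01  0.004] | dist mm 56.2 rows 1.1236237871055672 0.020129124926669597
```

carry_out([
  [[0.3, -0.4, 0.8, 0, 0, 0, 60], [0.8, -0.58, 1.1, 0, 0, 0, 60], [1.4, -0.58, 1.1, 0, 0, 0, 60], [1.4, -0.58, 1.1, 0, 0, 0, 60], [1.4, -0.58, 1.1, 0, 0, 0, 60]],
])

```text
t: 9.3
tcp_pos: [0.6765, -0.2032, 0.1591]
tool_rot: [0.0, 0.708, 0.001, 0.706]
force: [0.8, 0.0, 0.1]
finger_gap: 0.702
```

```bash
python3 - <<'E'
from p import *
w=snap('wrist','w9.png'); plan([.681,-.205,.097],90); crop(w,190,140,310,260,6,'w9c.png')
E
```

```text
t 9.35 tcp [ 0.677 -0.204  0.16 ] psi 90.06 tilt 0.09 gap 60.1 F [-0.1 -0.7 -0.3] q [-0.45  0.72  1.27  0.    1.16 -2.02]
  -> [ 0.681 -0.205  0.097] 90 shift [ 2.523 -0.061  0.151] turn [ 0.011 -0.017 -0.008] | dist mm 63.2 rows 1.2641264685992808 0.012525212458643702
```

View pics/w9c.png

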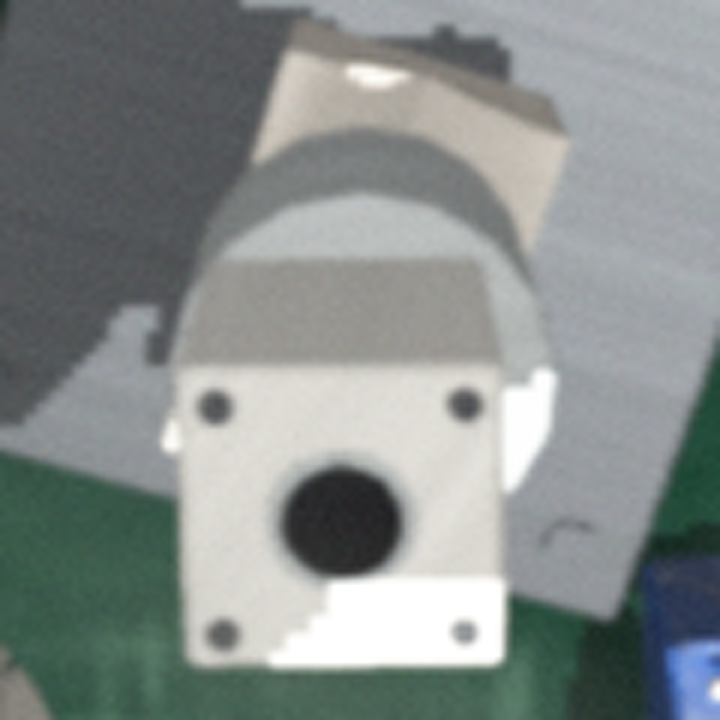

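```bash
python3 - <<'E'
from p import *
w=load('wrist'); f=lambda x,y,z:at_z(w,190+(x+.5)/6-.5,140+(y+.5)/6-.5,z)[:2]
print(f(342,515,.13), f(178,366,.13),f(500,366,.13),f(188,665,.13),f(505,665,.13))
# collar top circle: left 170 right 555 at y~370 ; front y 192 ; 
print('collar',f(170,350,.09),f(555,350,.09),f(365,192,.09))
print('vb front edge', f(290,45,.05),f(570,133,.05))
E
```

```text
[ 0.68  -0.206] [ 0.665 -0.221] [ 0.665 -0.191] [ 0.696 -0.221] [ 0.696 -0.19 ]
collar [ 0.676 -0.226] [ 0.676 -0.181] [ 0.657 -0.204]
vb front edge [ 0.647 -0.213] [ 0.659 -0.176]
```

carry_out([
  [[0.3, -0.07, 0.14, 0, 0, 0, 60], [1, -0.07, 0.14, 0, 0, 0, 60], [1.8, -0.07, 0.14, 0, 0, 0, 60], [2.3, -0.07, 0.14, 0, 0, 0, 60], [2.5, -0.07, 0.14, 0, 0, 0, 60]],
])

```text
t: 9.85
tcp_pos: [0.6811, -0.2057, 0.096]
tool_rot: [0.0, 0.708, 0.001, 0.706]
force: [-0.4, 0.1, -1.0]
finger_gap: 0.702
```

carry_out([
  [[0, 0, 0, 0, 0, 0, 50], [0, 0, 0, 0, 0, 0, 40], [0, 0, 0, 0, 0, 0, 35], [0, 0, 0, 0, 0, 0, 25], [0, 0, 0, 0, 0, 0, 25]],
], force=30)

```text
t: 10.35
tcp_pos: [0.6828, -0.2064, 0.0988]
tool_rot: [-0.001, 0.706, -0.0, 0.708]
force: [-0.4, 0.1, 2.9]
finger_gap: 0.37
```

```bash
python3 - <<'E'
from p import *
plan([.681,-.205,.097],90)
E
```

```text
t 10.35 tcp [ 0.683 -0.206  0.099] psi 90.04 tilt 0.13 gap 31.6 F [-0.4  0.1  2.9] q [-0.45  0.79  1.29  0.    1.06 -2.02]
  -> [ 0.681 -0.205  0.097] 90 shift [ 0.072  0.056 -0.07 ] turn [0.008 0.024 0.011] | dist mm 2.9 rows 0.05760478626202059 0.015981832960748753
```

carry_out([
  [[-0.1, 0, 0, 0, 0, 0, 25], [-0.4, 0, 0, 0, 0, 0, 25], [-0.9, 0, 0, 0, 0, 0, 25], [-1.5, 0, 0, 0, 0, 0, 25], [-2, 0, 0, 0, 0, 0, 25]],
])

```text
t: 10.85
tcp_pos: [0.6826, -0.2064, 0.1497]
tool_rot: [-0.001, 0.706, -0.0, 0.708]
force: [0.1, 0.1, -2.0]
finger_gap: 0.369
```

```bash
python3 - <<'E'
from p import *
plan([.666,-.0145,.12],105)
w=snap('side'); crop(w,270,180,400,320,5,'s10.png')
E
```

```text
t 10.85 tcp [ 0.683 -0.206  0.15 ] psi 90.04 tilt 0.11 gap 31.5 F [ 0.1  0.1 -2. ] q [-0.45  0.73  1.26 -0.    1.15 -2.02]
  -> [ 0.666 -0.015  0.12 ] 105 shift [ 1.178  7.677 -0.66 ] turn [-2.992  0.018  0.012] | dist mm 194.9 rows 3.897537721166402 1.7418118912418987
```

View pics/s10.png

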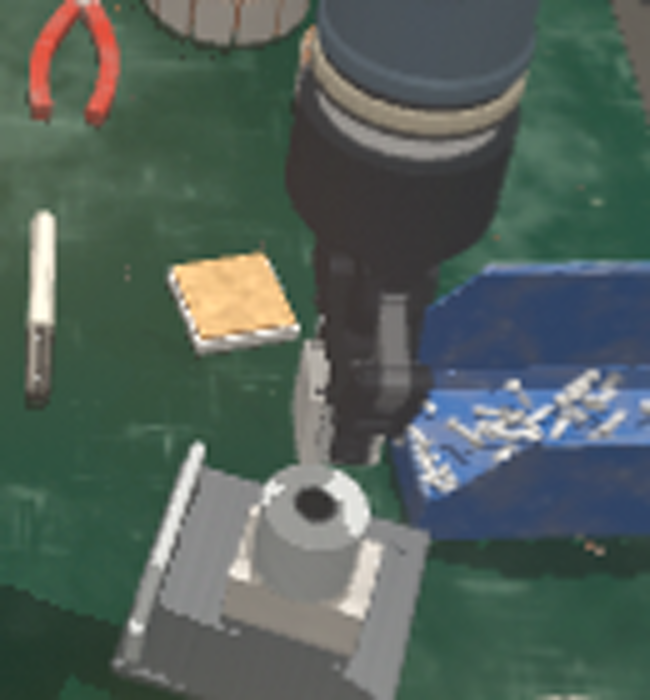

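carry_out([
  [[0, 0.6, -0.05, -0.3, 0, 0, 25], [0, 1.9, -0.15, -0.9, 0, 0, 25], [0, 3.5, -0.3, -1.6, 0, 0, 25], [0, 5.2, -0.45, -2.3, 0, 0, 25], [0.2, 6.6, -0.6, -2.9, 0, 0, 25]],
])

```text
t: 11.4
tcp_pos: [0.666, -0.0378, 0.1426]
tool_rot: [-0.09, 0.701, 0.091, 0.701]
force: [0.1, -0.1, -1.0]
finger_gap: 0.371
```

```bash
python3 - <<'E'
from p import *
plan([.666,-.0145,.06],105)
E
```

```text
t 11.4 tcp [ 0.666 -0.038  0.143] psi 104.77 tilt 0.07 gap 31.7 F [ 0.1 -0.1 -1. ] q [-0.22  0.68  1.4   0.    1.06 -2.05]
  -> [ 0.666 -0.015  0.06 ] 105 shift [3.304 0.897 0.24 ] turn [-0.046 -0.003 -0.014] | dist mm 85.8 rows 1.7159104896074644 0.027990776134395334
```

carry_out([
  [[0.4, 0.6, 0.15, 0, 0, 0, 25], [1.3, 0.85, 0.24, 0, 0, 0, 25], [2.3, 0.85, 0.24, 0, 0, 0, 25], [3.1, 0.85, 0.24, 0, 0, 0, 25], [3.3, 0.85, 0.24, 0, 0, 0, 25]],
])

```text
t: 11.9
tcp_pos: [0.6648, -0.0185, 0.0565]
tool_rot: [-0.089, 0.704, 0.09, 0.699]
force: [0.2, 0.5, -0.8]
finger_gap: 0.368
```

```bash
python3 - <<'E'
from p import *
snap('side');w=snap('side'); plan([.666,-.0145,.022],105);crop(w,270,190,380,290,6,'s11.png')
w=snap('scene'); crop(w,270,150,370,240,7,'s11b.png')
E
```

```text
t 12.0 tcp [ 0.666 -0.019  0.059] psi 104.52 tilt 0.17 gap 31.2 F [ 0.6 -0.1 -1.4] q [-0.2   0.79  1.44 -0.    0.91 -2.02]
  -> [ 0.666 -0.015  0.022] 105 shift [1.463 0.175 0.034] turn [-0.096 -0.031 -0.014] | dist mm 36.8 rows 0.7367756405020638 0.05961041867397837
```

View pics/s11.png

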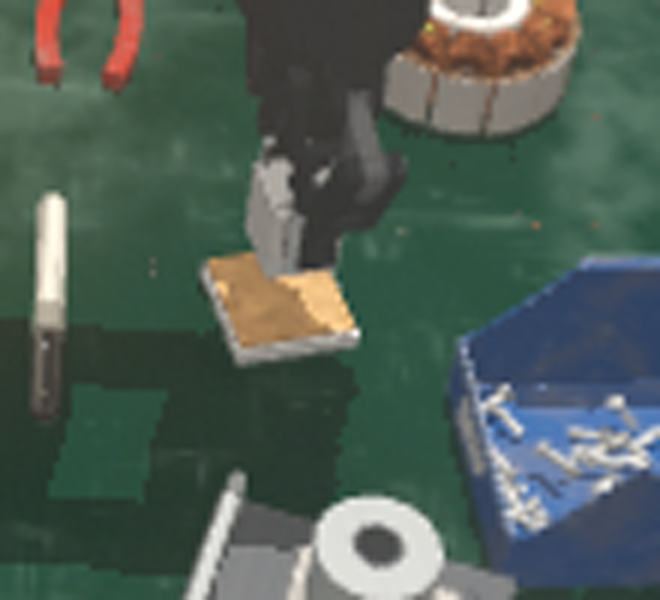

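View pics/s11b.png

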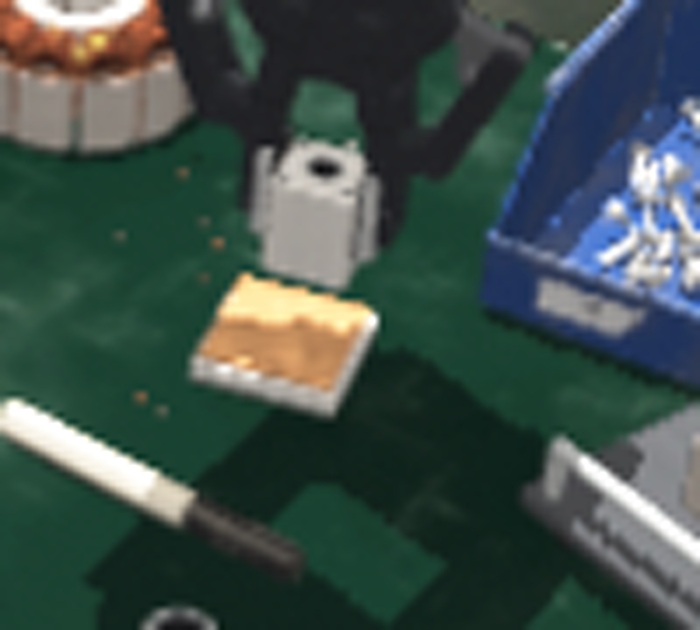

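carry_out([
  [[0.4, 0.17, 0.03, 0, 0, 0, 25], [0.9, 0.17, 0.03, -0.1, 0, 0, 25], [1.3, 0.17, 0.03, -0.1, 0, 0, 25], [1.45, 0.17, 0.03, -0.1, 0, 0, 25], [1.5, 0.17, 0.03, -0.1, 0, 0, 25]],
])

```text
t: 12.55
tcp_pos: [0.6665, -0.0147, 0.0215]
tool_rot: [-0.092, 0.702, 0.093, 0.7]
force: [0.1, 0.5, -1.0]
finger_gap: 0.368
```

```bash
python3 - <<'E'
from p import *
w=snap('side'); crop(w,270,190,380,290,6,'s12.png')
w=snap('scene'); crop(w,270,150,370,240,7,'s12b.png'); plan([.666,-.0145,.022],105)
E
```

```text
t 12.65 tcp [ 0.667 -0.015  0.022] psi 105.03 tilt 0.01 gap 31.7 F [-0.3  0.3 -1.2] q [-0.19  0.85  1.45 -0.    0.85 -2.02]
  -> [ 0.666 -0.015  0.022] 105 shift [ 0.013  0.022 -0.037] turn [ 0.006 -0.002 -0.001] | dist mm 1.1 rows 0.022426677282537968 0.00401838591298932
```

View pics/s12b.png

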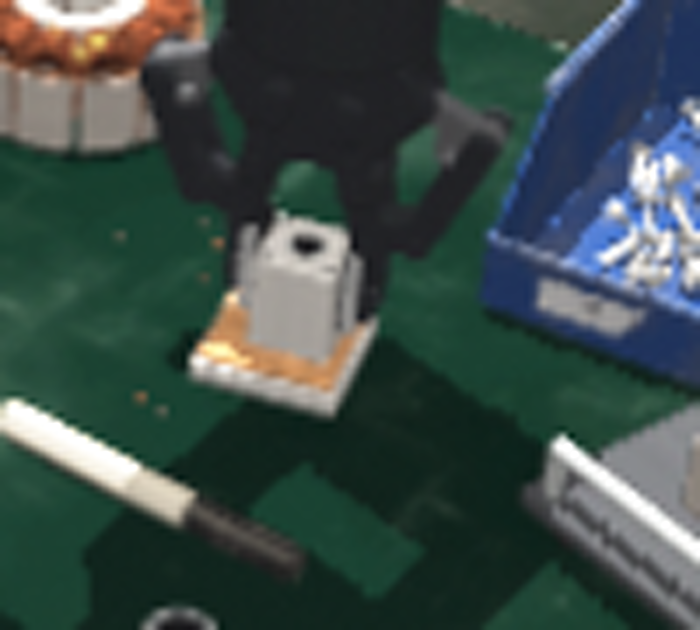

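carry_out([
  [[0.03, 0, -0.03, 0, 0, 0, 25], [0.06, 0, -0.03, 0, 0, 0, 25], [0.08, 0, -0.03, 0, 0, 0, 25], [0.08, 0, -0.03, 0, 0, 0, 25], [0.08, 0, -0.03, 0, 0, 0, 25]],
])

```text
t: 13.15
tcp_pos: [0.6665, -0.015, 0.0208]
tool_rot: [-0.093, 0.701, 0.092, 0.701]
force: [-0.2, -1.4, 0.3]
finger_gap: 0.37
```

carry_out([
  [[0.02, 0, 0, 0, 0, 0, 34], [0.02, 0, 0, 0, 0, 0, 40], [0.02, 0, 0, 0, 0, 0, 48], [0.02, 0, 0, 0, 0, 0, 56], [0.02, 0, 0, 0, 0, 0, 60]],
])

```text
t: 13.65
tcp_pos: [0.6663, -0.015, 0.0201]
tool_rot: [-0.093, 0.701, 0.093, 0.701]
force: [-0.3, -0.5, -0.3]
finger_gap: 0.704
```

carry_out([
  [[-0.5, 0, 0, 0, 0, 0, 60], [-1.5, 0, 0, 0, 0, 0, 60], [-3, 0, 0, 0, 0, 0, 65], [-5, 0, 0, 0, 0, 0, 70], [-6.5, 0, 0, 0, 0, 0, 75]],
])

```text
t: 14.15
tcp_pos: [0.6671, -0.0151, 0.1864]
tool_rot: [-0.093, 0.7, 0.092, 0.702]
force: [0.8, 0.4, 0.0]
finger_gap: 0.877
```

```bash
python3 - <<'E'
from p import *
w=snap('side'); crop(w,270,190,380,290,6,'s13.png')
plan([.680,-.2035,.16],73)
plan([.680,-.2035,.16],93)
E
```

```text
t 14.2 tcp [ 0.671 -0.016  0.194] psi 105.05 tilt 0.9 gap 75.1 F [ 1.8 -0.4  4.3] q [-0.19  0.62  1.36 -0.    1.14 -2.02]
  -> [ 0.68  -0.203  0.16 ] 73 shift [ 1.37  -7.343 -1.622] turn [6.411 0.18  0.032] | dist mm 191.1 rows 3.821820733278 3.7333270468237916
t 14.2 tcp [ 0.671 -0.016  0.194] psi 105.05 tilt 0.9 gap 75.1 F [ 1.8 -0.4  4.3] q [-0.19  0.62  1.36 -0.    1.14 -2.02]
  -> [ 0.68  -0.203  0.16 ] 93 shift [ 1.37  -7.343 -1.622] turn [2.411 0.17  0.062] | dist mm 191.1 rows 3.821820733278 1.4075139535630803
```

View pics/s13.png

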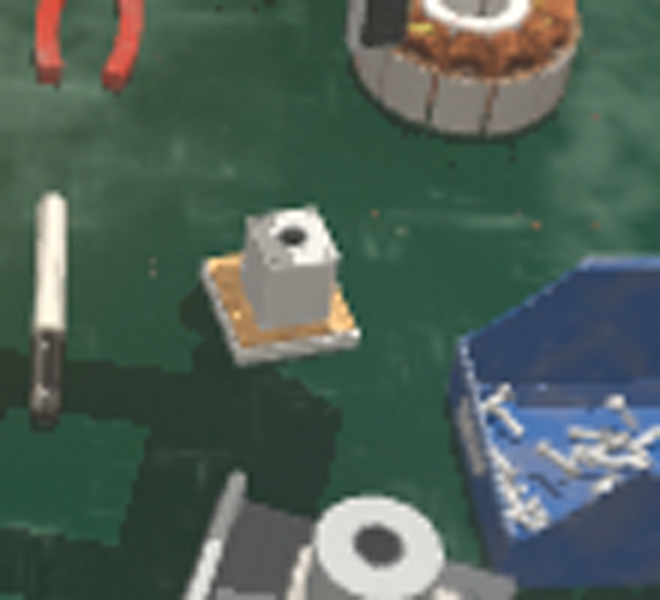

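carry_out([
  [[0, -0.8, -0.15, 0.8, 0, 0, 75], [0, -2.3, -0.5, 2.4, 0, 0, 75], [0.2, -4, -0.9, 4, 0, 0, 75], [0.5, -5.7, -1.3, 5.4, 0, 0, 75], [0.9, -7, -1.5, 6.4, 0, 0, 75]],
])

```text
t: 14.7
tcp_pos: [0.6756, -0.1966, 0.1613]
tool_rot: [0.106, 0.698, -0.107, 0.7]
force: [0.3, -0.7, 0.5]
finger_gap: 0.878
```

carry_out([
  [[0, 0, 0, 0, 0, 0, 75], [0, 0, 0, 0, 0, 0, 75], [0, 0, 0, 0, 0, 0, 75], [0, 0, 0, 0, 0, 0, 75], [0, 0, 0, 0, 0, 0, 75]],
])

```text
t: 15.2
tcp_pos: [0.6757, -0.1922, 0.1606]
tool_rot: [0.104, 0.699, -0.104, 0.7]
force: [-0.9, -0.2, -0.3]
finger_gap: 0.88
```

```bash
python3 - <<'E'
from p import *
w=snap('wrist','w14.png'); crop(w,180,120,320,250,5,'w14c.png')
plan([.680,-.2035,.12],73)
E
```

```text
t 15.25 tcp [ 0.676 -0.192  0.161] psi 73.14 tilt 0.03 gap 74.7 F [ 0.8 -0.1  0.2] q [-0.44  0.71  1.28  0.    1.15 -1.71]
  -> [ 0.68  -0.203  0.12 ] 73 shift [ 1.623 -0.375  0.292] turn [ 0.028  0.005 -0.   ] | dist mm 42.3 rows 0.8455498669552634 0.016597133674239203
```

View pics/w14c.png

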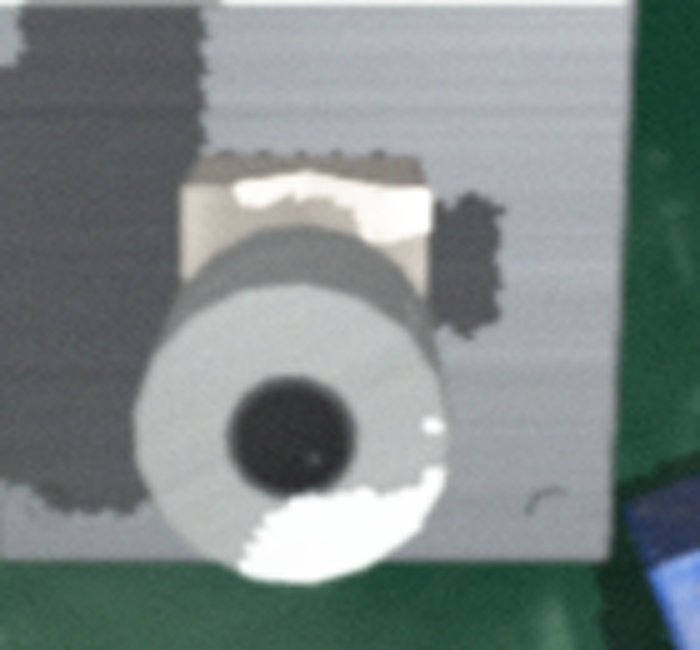

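```bash
python3 - <<'E'
from p import *
w=load('wrist'); f=lambda x,y,z:at_z(w,180+(x+.5)/5-.5,120+(y+.5)/5-.5,z)[:2]
print('collar',f(292,434,.09),f(134,430,.09),f(447,430,.09))
A,B=f(182,186,.05),f(433,186,.05);v=B-A;n=np.array([v[1],-v[0]])/np.hypot(*v)
print('vb',A,B,np.hypot(*v),np.degrees(np.arctan2(v[1],v[0])),(A+B)/2+.03*n)
plan([.6795,-.204,.055],73)
E
```

```text
collar [ 0.68  -0.203] [ 0.673 -0.225] [ 0.685 -0.182]
vb [ 0.647 -0.213] [ 0.659 -0.175] 0.040530073046137906 73.21212364131318 [ 0.682 -0.203]
t 15.25 tcp [ 0.676 -0.192  0.161] psi 73.14 tilt 0.03 gap 74.7 F [ 0.8 -0.1  0.2] q [-0.44  0.71  1.28  0.    1.15 -1.71]
  -> [ 0.679 -0.204  0.055] 73 shift [ 4.223 -0.4    0.277] turn [ 0.028  0.005 -0.   ] | dist mm 106.3 rows 2.125475663463759 0.016597133674239203
```

carry_out([
  [[0, -0.3, 0.2, 0, 0, 0, 75], [0.5, -0.39, 0.28, 0, 0, 0, 75], [1.3, -0.39, 0.28, 0, 0, 0, 75], [2, -0.39, 0.28, 0, 0, 0, 75], [2, -0.39, 0.28, 0, 0, 0, 75]],
])

```text
t: 15.75
tcp_pos: [0.677, -0.2044, 0.106]
tool_rot: [0.105, 0.702, -0.104, 0.697]
force: [-0.5, 0.7, -0.3]
finger_gap: 0.875
```

carry_out([
  [[0.5, 0, 0, 0, 0, 0, 75], [1.1, 0, 0, 0, 0, 0, 75], [1.7, 0, 0, 0, 0, 0, 75], [2.1, 0, 0, 0, 0, 0, 75], [2.15, 0, 0, 0, 0, 0, 75]],
])

```text
t: 16.25
tcp_pos: [0.678, -0.2044, 0.0539]
tool_rot: [0.105, 0.701, -0.104, 0.698]
force: [0.3, 0.3, 0.3]
finger_gap: 0.878
```

```bash
python3 - <<'E'
from p import *
plan([.6795,-.2035,.055],73)
E
```

```text
t 16.25 tcp [ 0.678 -0.204  0.054] psi 73.04 tilt 0.23 gap 75.0 F [0.3 0.3 0.3] q [-0.45  0.85  1.32 -0.    0.98 -1.72]
  -> [ 0.679 -0.203  0.055] 73 shift [-0.043  0.052  0.046] turn [ 0.008 -0.045 -0.006] | dist mm 2.0 rows 0.040956522863646184 0.026675199921676572
```

carry_out([
  [[0, 0.03, 0.03, 0, 0, 0, 65], [0, 0.03, 0.03, 0, 0, 0, 55], [0, 0.03, 0.03, 0, 0, 0, 48], [0, 0.03, 0.03, 0, 0, 0, 40], [0, 0.03, 0.03, 0, 0, 0, 38]],
], force=45)

```text
t: 16.75
tcp_pos: [0.6812, -0.2044, 0.0576]
tool_rot: [0.104, 0.699, -0.104, 0.7]
force: [1.1, 1.5, 4.1]
finger_gap: 0.523
```

```bash
python3 - <<'E'
from p import *
plan([.472,.298,.15],73)
w=snap('side'); crop(w,270,200,400,340,5,'s16.png')
E
```

```text
t 16.75 tcp [ 0.681 -0.204  0.058] psi 73.04 tilt 0.13 gap 44.7 F [1.1 1.5 4.1] q [-0.45  0.84  1.32  0.    0.98 -1.72]
  -> [0.472 0.298 0.15 ] 73 shift [ -3.721  16.782 -13.858] turn [ 0.007  0.026 -0.004] | dist mm 552.0 rows 11.040258199518318 0.01588042234349263
```

View pics/s16.png

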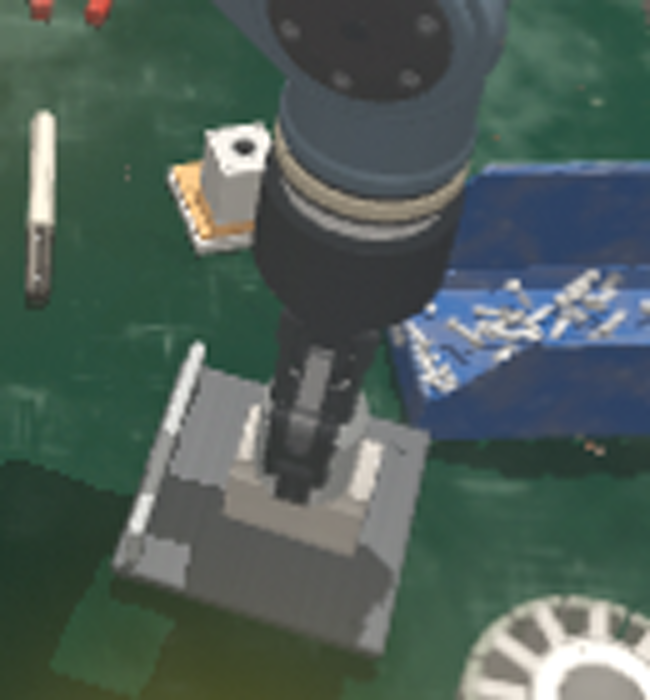

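carry_out([
  [[-0.1, 0, 0, 0, 0, 0, 38], [-0.4, 0, 0, 0, 0, 0, 38], [-0.9, 0, 0, 0, 0, 0, 38], [-1.6, 0, 0, 0, 0, 0, 38], [-2.4, 0, 0, 0, 0, 0, 38]],
])

```text
t: 17.3
tcp_pos: [0.68, -0.2047, 0.1174]
tool_rot: [0.104, 0.7, -0.104, 0.699]
force: [-0.6, -0.8, -2.8]
finger_gap: 0.524
```

carry_out([
  [[-0.6, 0, 0, 0, 0, 0, 38], [-1.1, 0, 0, 0, 0, 0, 38], [-1.4, 0, 0, 0, 0, 0, 38], [-1.5, 0, 0, 0, 0, 0, 38], [-1.5, 0, 0, 0, 0, 0, 38]],
])

```text
t: 17.8
tcp_pos: [0.6801, -0.2045, 0.1539]
tool_rot: [0.104, 0.699, -0.104, 0.699]
force: [0.8, -0.2, -2.9]
finger_gap: 0.524
```

```bash
python3 - <<'E'
from p import *
plan([.473,.2975,.15],73)
w=snap('side'); crop(w,270,180,400,320,5,'s17.png')
E
```

```text
t 17.8 tcp [ 0.68  -0.204  0.154] psi 73.04 tilt 0.01 gap 44.8 F [ 0.8 -0.2 -2.9] q [-0.45  0.73  1.26 -0.    1.15 -1.72]
  -> [0.473 0.297 0.15 ] 73 shift [  0.157  16.789 -13.783] turn [ 0.007 -0.002  0.   ] | dist mm 543.1 rows 10.861287386198379 0.004486349429425321
```

View pics/s17.png

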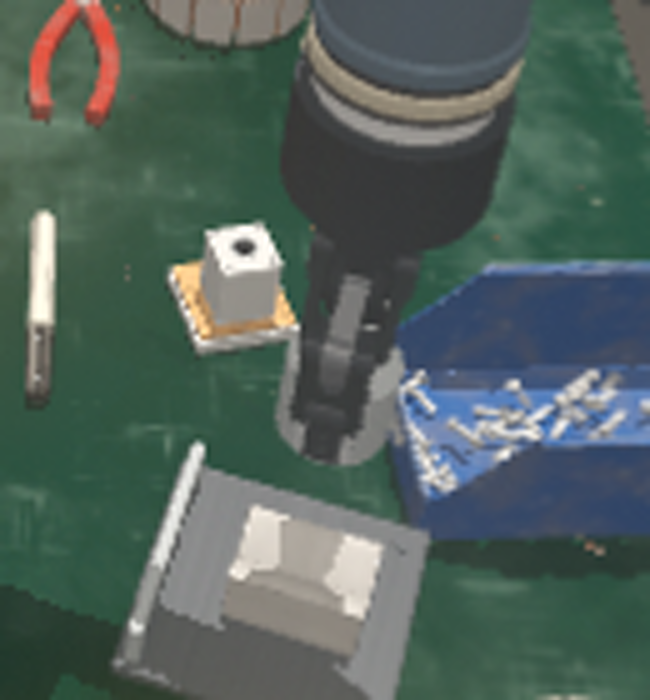

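carry_out([
  [[0, 0.6, -0.5, 0, 0, 0, 38], [0, 1.8, -1.5, 0, 0, 0, 38], [0, 3.2, -2.64, 0, 0, 0, 38], [0, 4.7, -3.86, 0, 0, 0, 38], [0, 6.2, -5.1, 0, 0, 0, 38]],
])

```text
t: 18.35
tcp_pos: [0.6023, -0.0177, 0.1528]
tool_rot: [0.105, 0.7, -0.105, 0.699]
force: [0.1, 0.9, -3.2]
finger_gap: 0.529
```

carry_out([
  [[0, 1.5, -1.23, 0, 0, 0, 38], [0, 3, -2.46, 0, 0, 0, 38], [0, 4.5, -3.69, 0, 0, 0, 38], [0, 6, -4.92, 0, 0, 0, 38], [0, 7.4, -6.1, 0, 0, 0, 38]],
])

```text
t: 18.85
tcp_pos: [0.5102, 0.2041, 0.1532]
tool_rot: [0.104, 0.7, -0.104, 0.699]
force: [1.5, 0.4, -3.5]
finger_gap: 0.521
```

carry_out([
  [[0, 1.2, -1, 0, 0, 0, 38], [0, 2.1, -1.7, 0, 0, 0, 38], [0, 2.8, -2.3, 0, 0, 0, 38], [0, 3.15, -2.6, 0, 0, 0, 38], [0, 3.15, -2.6, 0, 0, 0, 38]],
])

```text
t: 19.35
tcp_pos: [0.4716, 0.2975, 0.1533]
tool_rot: [0.103, 0.7, -0.104, 0.699]
force: [-0.3, 0.4, -2.8]
finger_gap: 0.529
```

```bash
python3 - <<'E'
from p import *
plan([.473,.2975,.06],73)
E
```

```text
t 19.35 tcp [0.472 0.298 0.153] psi 73.17 tilt 0.07 gap 45.2 F [-0.3  0.4 -2.8] q [ 0.36  0.54  1.68 -0.    0.92 -0.91]
  -> [0.473 0.297 0.06 ] 73 shift [3.732 0.018 0.059] turn [ 0.034 -0.01   0.009] | dist mm 93.3 rows 1.8661049930838283 0.021522965440049575
```

carry_out([
  [[0.4, 0.02, 0.06, 0, 0, 0, 38], [1.4, 0.02, 0.06, 0, 0, 0, 38], [2.6, 0.02, 0.06, 0, 0, 0, 38], [3.7, 0.02, 0.06, 0, 0, 0, 38], [4.2, 0.02, 0.06, 0, 0, 0, 38]],
])

```text
t: 19.85
tcp_pos: [0.4733, 0.2945, 0.0459]
tool_rot: [0.104, 0.701, -0.106, 0.698]
force: [0.3, -0.1, -2.2]
finger_gap: 0.523
```

carry_out([
  [[0.2, 0, 0, 0, 0, 0, 38], [0.4, 0, 0, 0, 0, 0, 38], [0.6, 0, 0, 0, 0, 0, 38], [0.75, 0, 0, 0, 0, 0, 38], [0.75, 0, 0, 0, 0, 0, 38]],
])

```text
t: 20.35
tcp_pos: [0.4741, 0.2968, 0.0302]
tool_rot: [0.104, 0.699, -0.104, 0.7]
force: [-0.9, 0.1, -2.7]
finger_gap: 0.527
```

```bash
python3 - <<'E'
from p import *
w=snap('side'); crop(w,200,100,310,190,6,'s18.png')
w=snap('scene'); crop(w,120,130,240,220,6,'s18b.png'); plan([.4735,.297,.02],73)
E
```

```text
t 20.45 tcp [0.474 0.297 0.03 ] psi 73.05 tilt 0.05 gap 44.8 F [-0.1  0.9 -2.8] q [ 0.36  0.74  1.74 -0.    0.66 -0.92]
  -> [0.473 0.297 0.02 ] 73 shift [ 0.42  -0.004 -0.031] turn [ 0.01   0.008 -0.006] | dist mm 10.5 rows 0.21043955975609022 0.008104228591264266
```

View pics/s18.png

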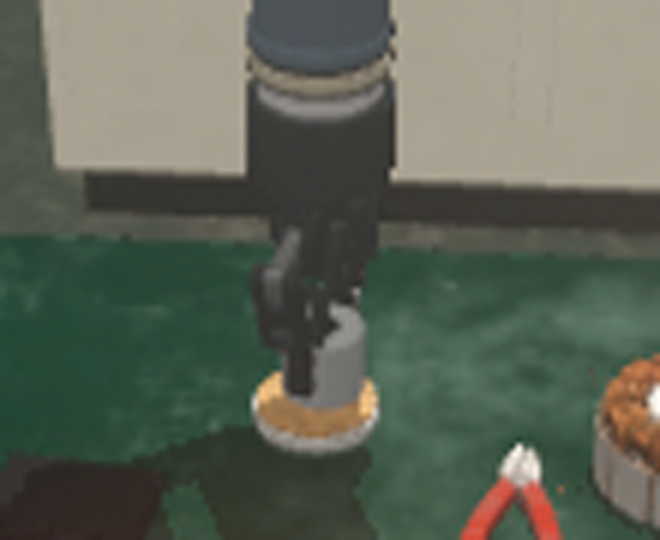

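View pics/s18b.png

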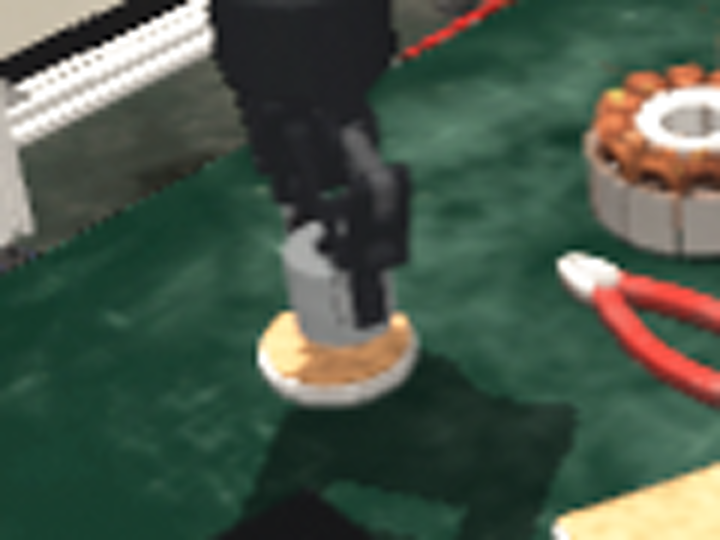

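carry_out([
  [[0.12, 0, -0.03, 0, 0, 0, 38], [0.24, 0, -0.03, 0, 0, 0, 38], [0.34, 0, -0.03, 0, 0, 0, 38], [0.4, 0, -0.03, 0, 0, 0, 38], [0.43, 0, -0.03, 0, 0, 0, 38]],
])

```text
t: 20.95
tcp_pos: [0.4731, 0.2969, 0.0196]
tool_rot: [0.104, 0.7, -0.104, 0.699]
force: [-2.3, -0.6, 6.6]
finger_gap: 0.522
```

```bash
python3 - <<'E'
from p import *
snap('side'); plan([.4735,.297,.02],73)
E
```

```text
t 21.0 tcp [0.473 0.297 0.02 ] psi 73.04 tilt 0.02 gap 44.6 F [-1.7 -0.2  1.2] q [ 0.36  0.76  1.74 -0.    0.64 -0.91]
  -> [0.473 0.297 0.02 ] 73 shift [-0.015  0.009  0.013] turn [ 0.008 -0.003  0.003] | dist mm 0.5 rows 0.010685135095741125 0.0052235946432213675
```

Contact: the force went from -2.8 to about +1–6 N. Now I'll release and rise.

carry_out([
  [[0, 0, 0, 0, 0, 0, 48], [0, 0, 0, 0, 0, 0, 54], [0, 0, 0, 0, 0, 0, 60], [0, 0, 0, 0, 0, 0, 66], [0, 0, 0, 0, 0, 0, 70]],
])

```text
t: 21.5
tcp_pos: [0.4735, 0.2969, 0.0194]
tool_rot: [0.104, 0.699, -0.104, 0.699]
force: [-0.3, -0.0, -0.1]
finger_gap: 0.821
```

carry_out([
  [[-0.5, 0, 0, 0, 0, 0, 70], [-1.5, 0, 0, 0, 0, 0, 70], [-3, 0, 0, 0, 0, 0, 70], [-4.5, 0, 0, 0, 0, 0, 70], [-5.5, 0, 0, 0, 0, 0, 70]],
])

```text
t: 22.0
tcp_pos: [0.4742, 0.2973, 0.1603]
tool_rot: [0.105, 0.698, -0.104, 0.701]
force: [0.0, -0.4, 0.1]
finger_gap: 0.819
```

```bash
python3 - <<'E'
from p import *
w=snap('side'); crop(w,200,100,310,190,6,'s19.png')
plan([.679,-.2025,.157],73.2)
E
```

```text
t 22.05 tcp [0.476 0.298 0.164] psi 73.06 tilt 0.61 gap 69.7 F [0.2 0.7 1.9] q [ 0.36  0.53  1.67 -0.    0.94 -0.91]
  -> [ 0.679 -0.203  0.157] 73.2 shift [  0.273 -16.797  13.593] turn [-0.028  0.097 -0.074] | dist mm 540.3 rows 10.805131880815809 0.07278534834172297
```

View pics/s19.png

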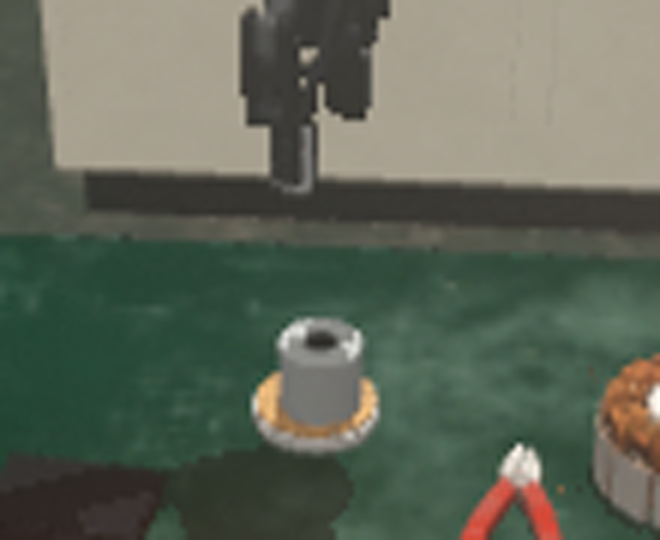

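carry_out([
  [[0, -0.8, 0.65, 0, 0, 0, 65], [0, -2.1, 1.7, 0, 0, 0, 65], [0, -3.6, 2.9, 0, 0, 0, 65], [0, -5.1, 4.1, 0, 0, 0, 65], [0, -6.6, 5.35, 0, 0, 0, 65]],
])

```text
t: 22.55
tcp_pos: [0.5533, 0.0985, 0.1576]
tool_rot: [0.104, 0.699, -0.104, 0.7]
force: [0.9, 0.6, 1.0]
finger_gap: 0.764
```

carry_out([
  [[0, -1.5, 1.22, 0, 0, 0, 65], [0, -3, 2.43, 0, 0, 0, 65], [0, -4.5, 3.65, 0, 0, 0, 65], [0, -6, 4.86, 0, 0, 0, 65], [0, -7.3, 5.9, 0, 0, 0, 65]],
])

```text
t: 23.05
tcp_pos: [0.6416, -0.1202, 0.1576]
tool_rot: [0.105, 0.699, -0.105, 0.7]
force: [0.4, 0.0, 0.4]
finger_gap: 0.766
```

carry_out([
  [[0, -1.2, 0.95, 0, 0, 0, 65], [0, -2, 1.6, 0, 0, 0, 65], [0, -2.6, 2.1, 0, 0, 0, 65], [0, -2.9, 2.35, 0, 0, 0, 65], [0, -2.9, 2.35, 0, 0, 0, 65]],
])

```text
t: 23.55
tcp_pos: [0.6761, -0.2051, 0.157]
tool_rot: [0.105, 0.699, -0.105, 0.7]
force: [0.3, -0.4, -0.1]
finger_gap: 0.763
```

```bash
python3 - <<'E'
from p import *
snap('wrist'); w=snap('wrist','w20.png'); crop(w,180,110,320,240,5,'w20c.png')
plan([.682,-.2035,.023],73.2)
E
```

```text
t 23.65 tcp [ 0.675 -0.203  0.157] psi 73.06 tilt 0.08 gap 64.9 F [ 0.2  0.8 -0.8] q [-0.45  0.72  1.28  0.    1.15 -1.73]
  -> [ 0.682 -0.203  0.023] 73.2 shift [5.352 0.053 0.267] turn [-0.029 -0.015 -0.007] | dist mm 134.0 rows 2.679230098400809 0.019301939518632183
```

View pics/w20c.png

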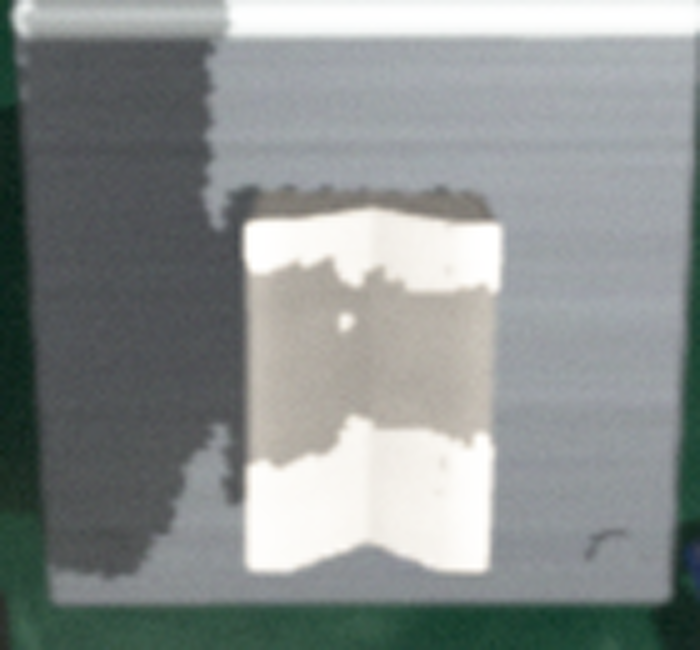

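```bash
python3 - <<'E'
from p import *
w=load('wrist'); f=lambda x,y,z:at_z(w,180+(x+.5)/5-.5,110+(y+.5)/5-.5,z)[:2]
P=np.array([f(244,222,.05),f(502,225,.05),f(491,572,.05),f(246,572,.05)]); print(P,P.mean(0))
print([np.hypot(*(P[(i+1)%4]-P[i])) for i in range(4)],[np.degrees(np.arctan2(*(P[(i+1)%4]-P[i])[::-1])) for i in range(4)])
E
```

```text
[[ 0.647 -0.214]
 [ 0.66  -0.175]
 [ 0.716 -0.193]
 [ 0.704 -0.232]] [ 0.682 -0.204]
[np.float64(0.040955095929814535), np.float64(0.05938374475087465), np.float64(0.0413934339918952), np.float64(0.05986773920180173)] [np.float64(72.38761819451994), np.float64(-17.29431820088329), np.float64(-106.94129617276407), np.float64(162.28631931550112)]
```

carry_out([
  [[0.4, 0.03, 0.26, 0, 0, 0, 65], [1.4, 0.03, 0.26, 0, 0, 0, 65], [2.6, 0.03, 0.26, 0, 0, 0, 65], [3.6, 0.03, 0.26, 0, 0, 0, 65], [4.2, 0.03, 0.26, 0, 0, 0, 65]],
])

```text
t: 24.15
tcp_pos: [0.681, -0.2032, 0.0487]
tool_rot: [0.104, 0.701, -0.103, 0.698]
force: [0.5, 0.2, 0.1]
finger_gap: 0.763
```

carry_out([
  [[0.3, 0, 0, 0, 0, 0, 65], [0.6, 0, 0, 0, 0, 0, 65], [0.8, 0, 0, 0, 0, 0, 65], [0.9, 0, 0, 0, 0, 0, 65], [0.9, 0, 0, 0, 0, 0, 65]],
])

```text
t: 24.65
tcp_pos: [0.6827, -0.2054, 0.0297]
tool_rot: [0.104, 0.699, -0.104, 0.7]
force: [-1.3, 0.1, 0.2]
finger_gap: 0.762
```

```bash
python3 - <<'E'
from p import *
w=snap('side'); crop(w,270,200,400,340,5,'s21.png')
plan([.682,-.2035,.023],73)
E
```

```text
t 24.7 tcp [ 0.683 -0.205  0.03 ] psi 73.03 tilt 0.06 gap 65.2 F [ 0.4 -0.1 -0.4] q [-0.45  0.88  1.32  0.    0.94 -1.72]
  -> [ 0.682 -0.203  0.023] 73 shift [ 0.277  0.064 -0.053] turn [0.007 0.012 0.002] | dist mm 7.2 rows 0.14483033683881566 0.008159746261586968
```

View pics/s21.png

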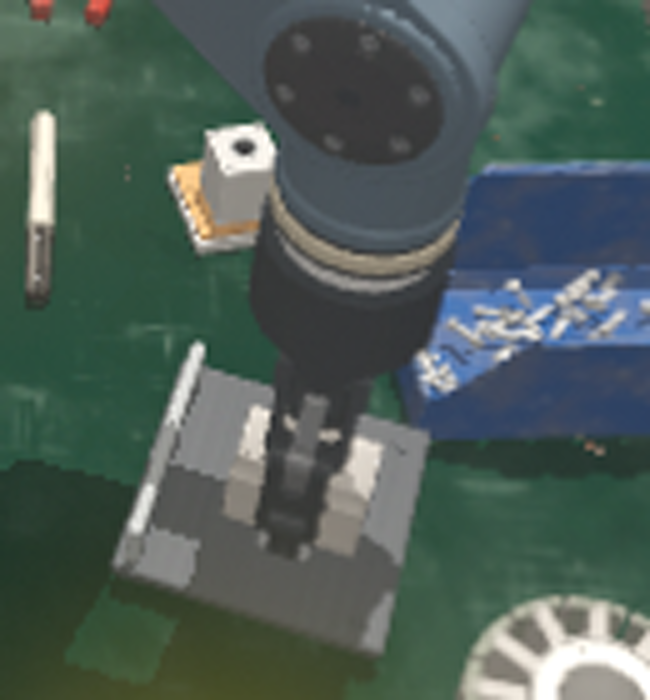

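carry_out([
  [[0.1, 0.03, -0.04, 0, 0, 0, 65], [0.18, 0.06, -0.04, 0, 0, 0, 65], [0.24, 0.06, -0.04, 0, 0, 0, 65], [0.24, 0.06, -0.04, 0, 0, 0, 60], [0.24, 0.06, -0.04, 0, 0, 0, 55]],
])

```text
t: 25.2
tcp_pos: [0.6819, -0.2035, 0.0232]
tool_rot: [0.104, 0.699, -0.104, 0.699]
force: [0.4, -0.4, -0.4]
finger_gap: 0.643
```

carry_out([
  [[0, 0, 0, 0, 0, 0, 50], [0, 0, 0, 0, 0, 0, 44], [0, 0, 0, 0, 0, 0, 38], [0, 0, 0, 0, 0, 0, 32], [0, 0, 0, 0, 0, 0, 32]],
], force=60)

```text
t: 25.7
tcp_pos: [0.6822, -0.2034, 0.0237]
tool_rot: [0.104, 0.699, -0.104, 0.7]
force: [-0.1, 0.7, 1.4]
finger_gap: 0.456
```

```bash
python3 - <<'E'
from p import *
plan([.682,-.2035,.023],73)
E
```

```text
t 25.7 tcp [ 0.682 -0.203  0.024] psi 73.03 tilt 0.04 gap 38.9 F [-0.1  0.7  1.4] q [-0.45  0.89  1.32  0.    0.93 -1.72]
  -> [ 0.682 -0.203  0.023] 73 shift [ 0.029 -0.006 -0.006] turn [ 0.006  0.007 -0.003] | dist mm 0.7 rows 0.014858962155593425 0.005521072003820397
```

carry_out([
  [[-0.1, 0, 0, 0, 0, 0, 32], [-0.4, 0, 0, 0, 0, 0, 32], [-0.9, 0, 0, 0, 0, 0, 32], [-1.6, 0, 0, 0, 0, 0, 32], [-2.4, 0, 0, 0, 0, 0, 32]],
])

```text
t: 26.2
tcp_pos: [0.6817, -0.2034, 0.0845]
tool_rot: [0.104, 0.7, -0.104, 0.699]
force: [-0.2, -0.4, -4.3]
finger_gap: 0.46
```

carry_out([
  [[-0.7, 0, 0, 0, 0, 0, 32], [-1.2, 0, 0, 0, 0, 0, 32], [-1.6, 0, 0, 0, 0, 0, 32], [-1.6, 0, 0, 0, 0, 0, 32], [-1.6, 0, 0, 0, 0, 0, 32]],
])

```text
t: 26.7
tcp_pos: [0.6815, -0.2034, 0.1231]
tool_rot: [0.104, 0.7, -0.104, 0.699]
force: [-0.1, -0.8, -4.7]
finger_gap: 0.453
```

```bash
python3 - <<'E'
from p import *
plan([.4715,.0888,.12],67.3)
w=snap('side'); crop(w,270,180,400,320,5,'s22.png')
E
```

```text
t 26.7 tcp [ 0.682 -0.203  0.123] psi 73.03 tilt 0.04 gap 38.7 F [-0.1 -0.8 -4.7] q [-0.45  0.76  1.28 -0.    1.1  -1.72]
  -> [0.471 0.089 0.12 ] 67.3 shift [  0.133   8.727 -11.447] turn [ 1.146 -0.007 -0.   ] | dist mm 359.9 rows 7.197483029431583 0.6672384207042232
```

View pics/s22.png

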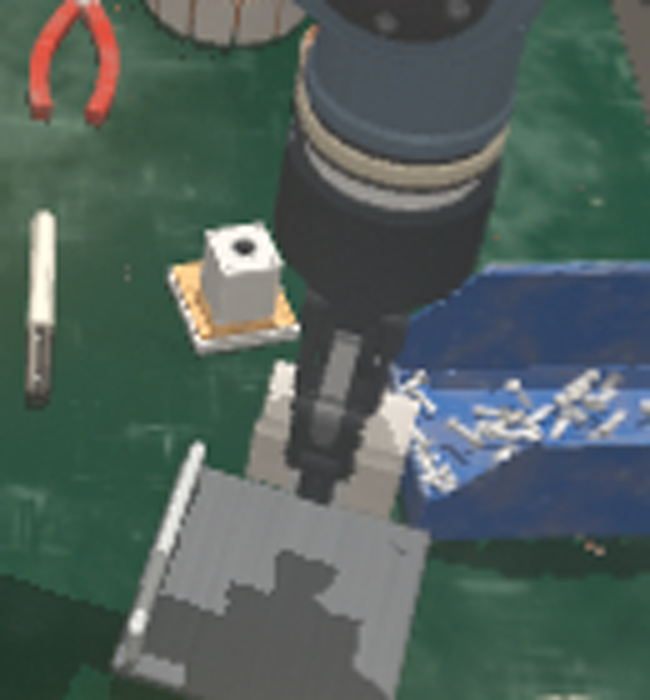

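carry_out([
  [[0, 0.4, -0.5, 0, 0, 0, 32], [0, 1.2, -1.55, 0.2, 0, 0, 32], [0, 2.3, -3, 0.4, 0, 0, 32], [0, 3.4, -4.45, 0.6, 0, 0, 32], [0, 4.5, -5.9, 0.8, 0, 0, 32]],
])

```text
t: 27.25
tcp_pos: [0.5719, -0.0516, 0.1223]
tool_rot: [0.129, 0.696, -0.129, 0.695]
force: [0.0, 0.4, -3.8]
finger_gap: 0.458
```

```bash
python3 - <<'E'
from p import *
plan([.4715,.0888,.12],67.3)
E
```

```text
t 27.25 tcp [ 0.572 -0.052  0.122] psi 68.95 tilt 0.11 gap 39.1 F [ 0.   0.4 -3.8] q [-0.28  0.61  1.66  0.    0.88 -1.49]
  -> [0.471 0.089 0.12 ] 67.3 shift [ 0.104  3.798 -5.764] turn [ 0.33  -0.023  0.   ] | dist mm 172.6 rows 3.4518380126112604 0.19241075094198887
```

carry_out([
  [[0, 1.1, -1.6, 0.2, 0, 0, 32], [0, 2.2, -3.2, 0.33, 0, 0, 32], [0, 3.1, -4.6, 0.33, 0, 0, 32], [0, 3.6, -5.3, 0.33, 0, 0, 32], [0, 3.7, -5.5, 0.33, 0, 0, 32]],
])

```text
t: 27.75
tcp_pos: [0.4753, 0.0849, 0.1227]
tool_rot: [0.137, 0.695, -0.138, 0.692]
force: [0.6, 0.0, -4.0]
finger_gap: 0.457
```

```bash
python3 - <<'E'
from p import *
snap('wrist'); snap('wrist','w23.png'); plan([.4715,.0888,.03],67.3)
E
```

```text
t 27.85 tcp [0.478 0.083 0.123] psi 67.48 tilt 0.03 gap 39.3 F [-0.   0.8 -4.4] q [-0.06  0.52  1.88 -0.    0.74 -1.24]
  -> [0.471 0.089 0.03 ] 67.3 shift [ 3.722  0.108 -0.322] turn [ 0.036 -0.005  0.004] | dist mm 93.4 rows 1.868893427562941 0.021549261511098847
```

View pics/w23.png

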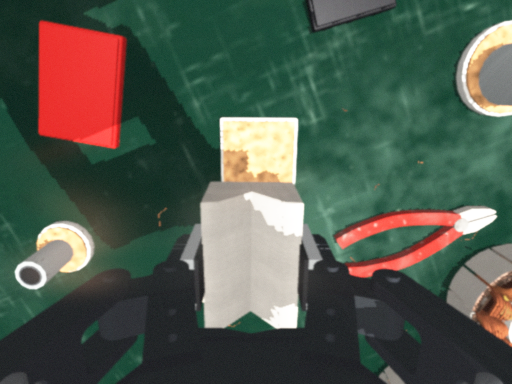

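```bash
python3 - <<'E'
from p import *
w=load('wrist'); A,B=at_z(w,221,119,.012)[:2],at_z(w,298,119,.012)[:2]; v=B-A; n=np.array([v[1],-v[0]])/np.hypot(*v)
print(A,B,np.hypot(*v),np.degrees(np.arctan2(v[1],v[0])),(A+B)/2+n*.043)
E
```

```text
[0.42  0.082] [0.443 0.137] 0.0602795550546646 67.59461178739893 [0.471 0.093]
```

carry_out([
  [[0.3, 0.1, -0.3, 0, 0, 0, 32], [1.2, 0.14, -0.33, 0, 0, 0, 32], [2.2, 0.14, -0.33, 0, 0, 0, 32], [3.1, 0.14, -0.33, 0, 0, 0, 32], [3.6, 0.14, -0.33, 0, 0, 0, 32]],
])

```text
t: 28.35
tcp_pos: [0.4721, 0.0883, 0.0312]
tool_rot: [0.139, 0.694, -0.139, 0.693]
force: [0.0, 0.1, -3.6]
finger_gap: 0.458
```

carry_out([
  [[0, 0, 0, 0, 0, 0, 32], [0, 0, 0, 0, 0, 0, 32], [0, 0, 0, 0, 0, 0, 32], [0, 0, 0, 0, 0, 0, 32], [0, 0, 0, 0, 0, 0, 32]],
])

```text
t: 28.85
tcp_pos: [0.4726, 0.0892, 0.0341]
tool_rot: [0.139, 0.693, -0.139, 0.694]
force: [0.2, -0.8, -4.6]
finger_gap: 0.455
```

```bash
python3 - <<'E'
from p import *
w=snap('side'); crop(w,190,150,310,250,6,'s24.png')
w=snap('scene'); crop(w,180,150,290,240,6,'s24b.png');plan([.4715,.0898,.016],67.3)
E
```

```text
t 28.95 tcp [0.472 0.089 0.034] psi 67.39 tilt 0.07 gap 38.8 F [-0.6  0.1 -4. ] q [-0.05  0.69  1.94 -0.    0.51 -1.22]
  -> [0.471 0.09  0.016] 67.3 shift [ 0.715  0.01  -0.043] turn [ 0.018  0.013 -0.005] | dist mm 17.9 rows 0.35797673946061787 0.013129180835384937
```

View pics/s24.png

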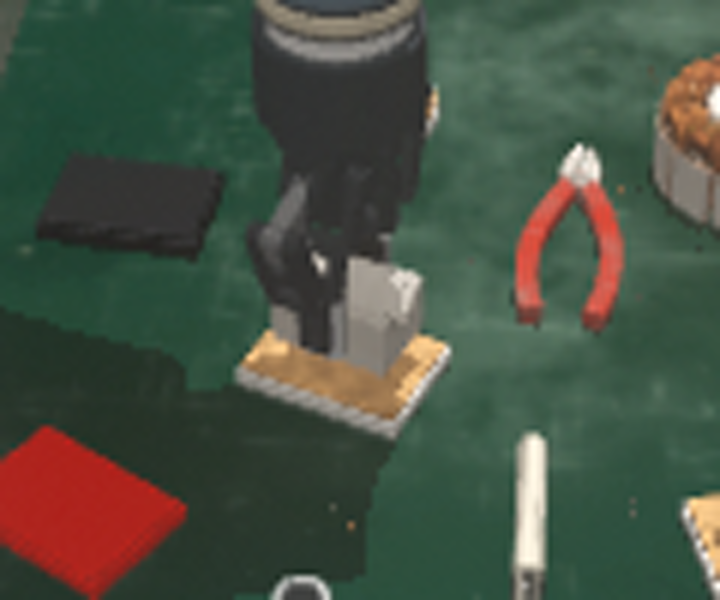

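View pics/s24b.png

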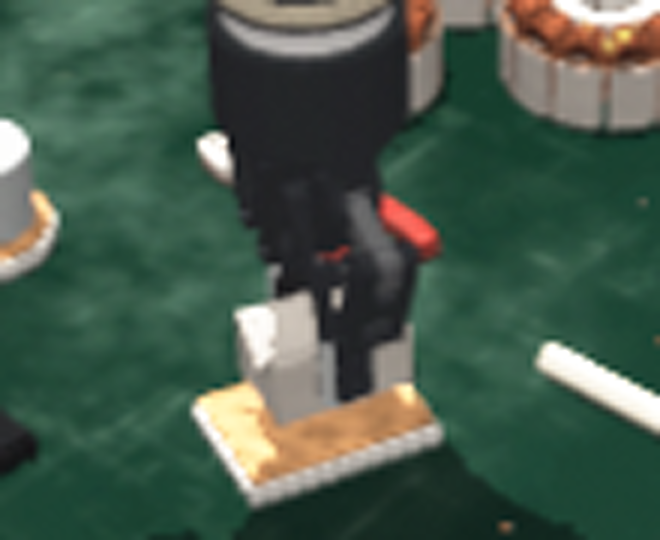

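carry_out([
  [[0.2, 0, -0.04, 0, 0, 0, 32], [0.4, 0, -0.04, 0, 0, 0, 32], [0.58, 0, -0.04, 0, 0, 0, 32], [0.68, 0, -0.04, 0, 0, 0, 32], [0.72, 0, -0.04, 0, 0, 0, 32]],
])

```text
t: 29.45
tcp_pos: [0.4708, 0.0895, 0.0156]
tool_rot: [0.139, 0.694, -0.139, 0.693]
force: [-2.7, -0.4, 13.2]
finger_gap: 0.455
```

```bash
python3 - <<'E'
from p import *
snap('side'); plan([.4715,.0898,.016],67.3)
E
```

```text
t 29.5 tcp [0.471 0.09  0.016] psi 67.39 tilt 0.03 gap 38.7 F [-1.4  0.   2. ] q [-0.05  0.73  1.94 -0.    0.47 -1.22]
  -> [0.471 0.09  0.016] 67.3 shift [-0.015  0.02   0.021] turn [ 0.018 -0.006  0.002] | dist mm 0.8 rows 0.01631406222406095 0.011129703732399483
```

carry_out([
  [[0, 0, 0, 0, 0, 0, 42], [0, 0, 0, 0, 0, 0, 48], [0, 0, 0, 0, 0, 0, 54], [0, 0, 0, 0, 0, 0, 60], [0, 0, 0, 0, 0, 0, 64]],
])

```text
t: 30.0
tcp_pos: [0.4713, 0.0895, 0.0153]
tool_rot: [0.139, 0.693, -0.139, 0.693]
force: [-0.4, -0.1, -0.7]
finger_gap: 0.748
```

carry_out([
  [[-0.5, 0, 0, 0, 0, 0, 64], [-1.5, 0, 0, 0, 0, 0, 64], [-3, 0, 0, 0, 0, 0, 64], [-4.5, 0, 0, 0, 0, 0, 64], [-6, 0, 0, 0, 0, 0, 64]],
])

```text
t: 30.5
tcp_pos: [0.4707, 0.0896, 0.1675]
tool_rot: [0.139, 0.693, -0.139, 0.693]
force: [1.1, -0.0, 0.4]
finger_gap: 0.757
```

```bash
python3 - <<'E'
from p import *
snap('wrist'); snap('wrist','w25.png'); w=snap('side','f_side.png'); crop(w,190,140,350,275,5,'f1.png')
w=snap('scene','f_scene.png'); crop(w,150,140,340,280,4,'f2.png'); plan([.45,.2,.25],67.4)
E
```

```text
t 30.7 tcp [0.471 0.09  0.167] psi 67.39 tilt 0.17 gap 64.0 F [ 0.1 -0.1 -0.2] q [-0.05  0.43  1.86 -0.    0.85 -1.22]
  -> [0.45 0.2  0.25] 67.4 shift [-3.333  3.752 -2.481] turn [-0.001  0.033 -0.011] | dist mm 140.0 rows 2.7990629033658285 0.020100534460380563
```

View pics/f1.png

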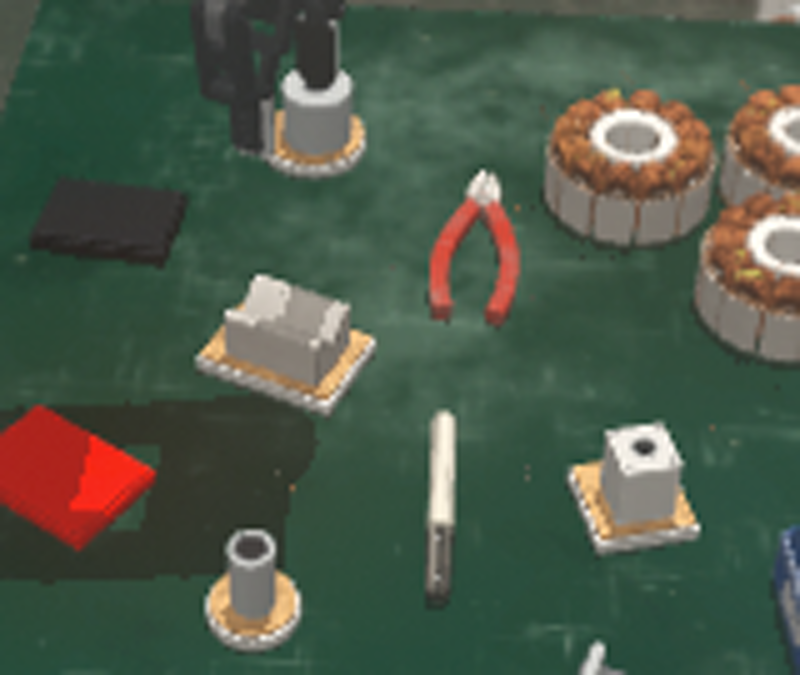

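View pics/f2.png

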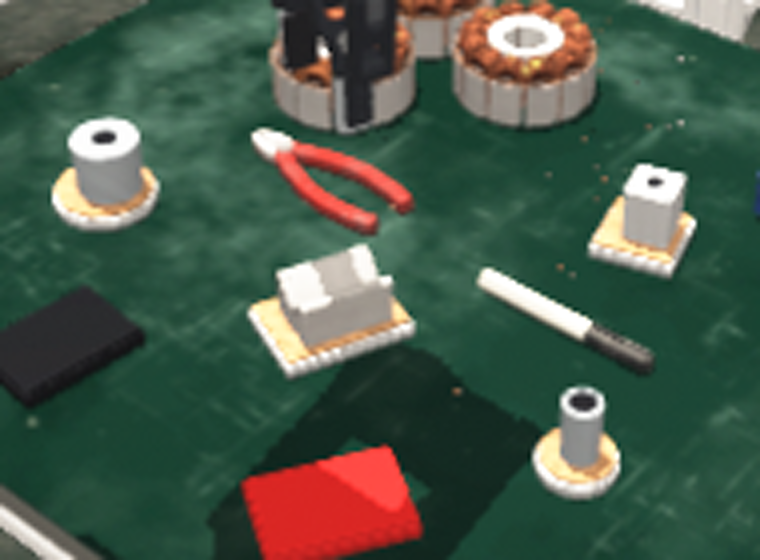

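View pics/w25.png

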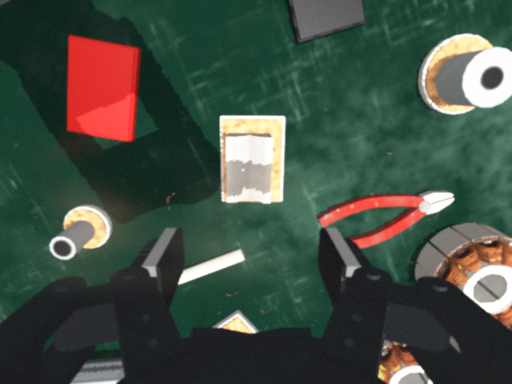

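```bash
python3 - <<'E'
from p import *
s=load('scene');d=load('side');w=load('wrist')
F=lambda x,y,z=.052:at_z(d,190+(x+.5)/5-.5,140+(y+.5)/5-.5,z)[:2]
G=lambda x,y,z=.052:at_z(s,150+(x+.5)/4-.5,140+(y+.5)/4-.5,z)[:2]
print('sleeve',F(251,547),G(583,401),at_z(w,64,248,.052)[:2],'pad',at_z(w,88,226,.012)[:2])
print('spacer',F(643,447),G(655,182)); print('collar',F(317,87),G(104,138))
print('vb', (F(227,317,.042)+F(261,276,.042)+F(349,304,.042)+F(313,345,.042))/4)
P=[at_z(w,*p,.042)[:2] for p in [(225,136),(273,136),(271,203),(226,202)]]; print('vb w',np.mean(P,0))
P=[at_z(w,*p,.012)[:2] for p in [(220,116),(285,116),(283,202),(221,202)]]; print('pad w',np.mean(P,0))
E
```

```text
sleeve [ 0.471 -0.097] [ 0.474 -0.097] [ 0.471 -0.094] pad [ 0.468 -0.09 ]
spacer [ 0.665 -0.016] [ 0.669 -0.016]
collar [0.474 0.293] [0.476 0.295]
vb [0.472 0.088]
vb w [0.47  0.089]
pad w [0.47  0.093]
```

```bash
python3 - <<'E'
from p import *
plan(); print(manip.sign_off())
E
```

```text
t 30.7 tcp [0.471 0.09  0.167] psi 67.39 tilt 0.17 gap 64.0 F [ 0.1 -0.1 -0.2] q [-0.05  0.43  1.86 -0.    0.85 -1.22]
the job is handed in; nothing more can be done
None
```

I took the stack apart from the top down and stood each part on its own pad, then handed the job in at about 30.7 s. No verdict came back.

**Final pictures:** all four parts stand upright. The spacer looks square with its pad, and the V-block lies lengthwise on the cork oblong pad with its groove up. No part tipped on the way. The gripper was open, about 0.1 m clear of the parts and reading no force.

**Distance of each part's centre from its pad's centre (limit 12 mm):**

| Part | Offset |
|---|---|
| Sleeve | about 1–2 mm |
| Spacer | about 3 mm |
| Collar | about 5 mm |
| V-block | about 2–4 mm |

**Checks that disagreed:** the fixed cameras and the wrist camera differed by up to 4 mm on the oblong pad. On the small round pad they differed by about 7 mm. There the wrist camera saw the pad near the edge of its picture and put the sleeve about 5 mm from its centre. The fixed cameras also gave the sleeve, spacer and collar tops 2–4 mm apart. All of this is within the 12 mm limit.

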